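Refit a dishwasher spray arm and push its hairpin clip home

ROBOT

A 6-joint arm with a two-finger parallel gripper is mounted at the origin on the work surface. World frame = base frame: x ahead of the robot, y to its left, z up, the work surface at z = 0. Lengths are in mm, angles in rad, forces in N, time in s.
With the tool pointing down it reaches from about 425 to 950 mm from the base axis. Payload 3.5 kg.
Tool frame: the origin (TCP) lies on the centre line of the jaws, within the pads' length; the fingertips stand 19 mm ahead of it and the grasp point (between the pads) is the TCP (tip_reach is the distance from the TCP to the fingertips, in mm); y points along the fingers, z is the direction in which the jaws open and shut, and the axes are right-handed (so a half turn about y gives the same grasp; the last joint's range is limited). The gripper opens to 85 mm and grips with 20 to 120 N. Pads are 22 mm wide; open, the fingers measure 114 mm over their backs; the gripper's body (76 mm by 85 mm) begins 54 mm behind the grasp point. The pads swing forward as they close: fully open they stand 13 mm farther back than shut.
Start: joints at [-1.407, 0.286, 1.577, -0, 1.279, -0.15], TCP at [208.379, -642.016, 250.325] pointing down, gripper open.
Joint ranges: [-2.77, 2.77], [-0.9, 2.22], [0.21, 2.48], [-1.53, 4.67], [0.24, 2.81], [-2.84, 2.84]. Speed limits (rad/s): [2.79, 2.79, 3.14, 3.14, 3.14, 3.14].

INTERFACE

Orientations are given as a unit quaternion [w, x, y, z].
In Python, from rig import get_state, camera, calibration, sign_off, tip_reach gives the robot as it stands.
- The arm moves only by the tool move_arm, never from a script. Its argument "steps" is a list of rows, each a list of 7 numbers: the shift along the tool's x, y, z in mm, then the turn, a rotation vector about the tool's x, y, z in degrees, then the finger opening in mm, from 0 to 85.4. A call has 1 to 10 rows; each row is the pose to reach, as a shift and turn from the pose commanded when the call began, along the tool's axes at that moment; what a row does not reach only later rows make up. A row lasts 1/8 s, in which the tool goes at most 62.5 mm and 10.7 degrees, less where a joint would pass 70% of its speed; a pose out of reach is approached as far as the arm can. A call with a gripper value outside its range is refused whole. The fingers move at their own pace and stop on an object; "force" is the grip in N (left out, the last holds). Time passes only in rows, so rows that repeat a pose let the fingers close. It gives the time, the measured TCP pose, the force and the opening at its end, in the units of the state.
- get_state(): the state, without advancing time (a new reading comes with each control period).
- camera(name): name is "side" or "top" or "wrist"; returns (picture, depth): 384x512x3 uint8, blue, green, red; 384x512 float32, mm along the optical axis (not along the pixel's ray), 0 where there is no reading.
- calibration(name): a dict with "mtx" (3x3 intrinsics, pixels), "xyz" and "attitude" of the camera in the world; the wrist camera has in their place "tool_from_camera" (4x4, takes a point from camera to tool coordinates, whose origin is the TCP and whose axes are the tool frame's). Camera axes: x right, y down, z forward; pixel columns grow to the right and rows downward; lengths in mm; the calibration is good to about 2 mm. A picture is of the moment at which its call begins: read the wrist's pose just before it. calibration takes no time and is no camera call.
- sign_off(): hands the job in, once; it reports no verdict.
The state is a dict: "time_s": time; "q": joint angles; "qvel": joint speeds; "effort": joint torques, N m; "tool_pos": TCP position; "ee_rot": TCP orientation; "contact_force": force on the tool from outside, world axes, zero at the start; "wrist_torque": the same for the moment, N m; "finger_gap": finger opening in mm.
Only numpy, scipy, OpenCV 4.12 (cv2) and the standard library are available. Lean on these libraries where they do the work, as an engineer would, in place of code of your own. Each camera call takes 0.05 s, during which the arm holds its last target.

TASK

Put the cleaned spray arm back on the spindle of the wash manifold, lowering it gently until its hub rests on the white bearing, and let go of it. Then take the hairpin clip from the tray and push it sideways into the groove of the spindle above the hub - feel for the groove, its height differs from machine to machine - until the legs snap past the shank and the clip sits fully home. Push no harder than the snap needs, do not lean the clip on the hub, and leave the other things where they are.

Things in the scene. Friction and masses are not known exactly. Their poses are not given: they have to be found in the camera images.
- hub_center (a point): Centre of the spray arm's hub, half-way up. Loose stainless part, 0.4 to 0.65 kg, lying flat, nozzles up, z up. Hub: round, 48 mm diameter, 30 mm tall, upright through bore of 25 mm. Two level tubes, 18 mm diameter, leave it along +x and -x, 384 mm over all with blue end plugs; their tops lie 6 mm below the hub's top. The hub's sides along y are free to grip.
- manifold: Steel wash manifold bolted to the table, origin at the centre of its underside, z up: flange 110 mm across, 10 mm thick; riser 46 mm across up to 60 mm; white bearing disc 40 mm across up to 64 mm; from its middle the upright spindle, 22 mm in diameter, rises on the same axis. A feed pipe with a brass nut leaves low down (centre 33 mm up) to +x, 106 mm long.
- spindle_seat (a point): Point on the spindle's upright axis at the top of the white bearing, 64 mm above the table, where the hub's underside must rest (hub_center is then 15 mm above it). The spindle is shimmed, so its height is not known: its top end stands 47 to 62 mm above this point, its last 4.5 mm taper from 22 to 13 mm diameter. It stands firm.
- clip_coil (a point): Centre of the clip's coil, half-way up. Loose brass-yellow hairpin of 5 mm wire, 48 g, lying flat in the tray, z up. The coil to grip it by is a stiff round eye of two turns, 26 mm outer diameter, 10 mm tall. +x points from the coil along the two legs to their tips. The legs lie level with the coil's lower turn; 90 mm long over all. The legs spring apart in y from 24 mm ahead of this point.
- clip_seat (a point): Middle of the seat between the clip's legs, wire centre height: 48 mm along +x from clip_coil, 2.5 mm lower, same axes. Must come to the spindle's axis, at the height of its groove: a dark ring 16 mm in diameter and 7.2 mm high, open all round, lower edge 1.5 to 16.5 mm above the seated hub's flat top (not measured, differs each time), 22 mm shank below and above it.
- clip_throat (a point): Middle of the clip's throat, 9 mm along +x from clip_seat: the legs bulge inwards to leave 10 mm; from there they flare to a 26 mm mouth at the tips, 19 mm on. Pushed on, the legs meet the 22 mm shank with clip_seat about 24 mm short of the axis, the groove 18 mm short. There the push rises to 8 to 15 N, falls off and turns to a pull as this point passes the axis, and rises again past home.
- tray: Shallow white plastic parts tray, fixed, 260 by 220 mm, rim 14 mm tall; origin at the centre of its underside, floor 3 mm thick. It lies on one side of the manifold, the spray arm on the other.
- end_cap: Bystander, leave alone: blue plastic end plug, 30 mm across, 22 mm tall, loose in the tray near a corner; origin at the centre of its underside.
- gasket: Bystander, leave alone: black rubber ring, 38 mm across, 5 mm thick, loose in the tray near a corner; origin at the centre of its underside.

How it is judged (in metres and radians):
On the way, in this order (a step that is already met when the one before it is completed fails the run):
1. the spray arm rests on the bearing, square on the spindle, and is let go (horizontal distance between hub_center and spindle_seat below 0.003 m and z of hub_center in the frame of spindle_seat between 0.012 and 0.018 m and angle between hub_center's own z axis and vertical below 0.06 rad and contact force between the fingers and spray_arm below 0.3 N), for 0.3 s.
2. the clip has snapped fully home in the groove (horizontal distance between hub_center and spindle_seat below 0.003 m and z of hub_center in the frame of spindle_seat between 0.012 and 0.018 m and angle between hub_center's own z axis and vertical below 0.06 rad and horizontal distance between clip_seat and spindle_groove below 0.0025 m and z of clip_seat in the frame of spindle_groove between -0.0025 and 0.0025 m and angle between clip_seat's own z axis and vertical below 0.25 rad), for 0.2 s.
At the end, for the whole second after the job is handed in: The hub rests on the bearing (height and centring within 3 mm, level within 0.06 rad); the clip sits in the groove, its seat within 2.5 mm of the spindle's axis, wire within 2.5 mm of mid-groove height, tilted under 0.25 rad; both released and at rest (all of step 2 and linear speed of each of clip, spray_arm below 0.02 m/s and contact force between the fingers and clip below 0.3 N); the robot touches nothing.
It fails at once if the clip is forced against the spindle with more than 40 N (it would be bent) (contact force between clip and manifold above 40 N).
It fails at once if the clip is leaned on the spray arm with more than 15 N (contact force between clip and spray_arm above 15 N).
It fails at once if the spray arm is dropped or rammed onto the manifold (more than 80 N) (contact force between spray_arm and manifold above 80 N).
It fails at once if one of the other loose things is moved by more than 30 mm (distance of any of jug, bowl, mug, plates, brush, screwdriver, end_cap, gasket from where it was at the start of the episode above 0.03 m).
It also fails if it takes over 67 s, if anything falls off the work surface, if the arm or the gripper's body presses on something with over 40 N, if the wrist force passes 120 N, or if a joint passes its speed limit or range.

## Working session

There is one attempt and no reset: what is moved stays moved. The work goes in short steps, Python scripts to look and compute and a tool call to move; the robot and the scene stay as the last step left them, time stands still between calls to the robot, and variables do not carry over. Pictures are saved under pics/ and viewed, and the job is handed in when it is done.

Besides the shell and the picture viewer there is one more tool, called after "Request:" as a command line: name --pt "numbers of a row" for each row, then --argument value for the rest. move_arm: Moves the arm, as the interface text tells. Its arguments: {"type":"object","properties":{"steps":{"type":"array"},"force":{"type":"number"}},"required":["steps"]}

```bash
ls; mkdir -p pics; cat > h.py <<'E'
import numpy as np, cv2
from rig import get_state, camera, calibration, sign_off, tip_reach
from scipy.spatial.transform import Rotation as R
def rot(q): return R.from_quat([q[1],q[2],q[3],q[0]]).as_matrix()
E
python3 - <<'E'
from h import *
s=get_state(); print(s); print(tip_reach)
for n in ("side","top","wrist"):
    c=calibration(n); print(n,c)
    p,d=camera(n); cv2.imwrite(f"pics/{n}0.png",p); np.save(f"pics/{n}0.npy",d)
print(np.round(rot(s["ee_rot"]),3))
E
```

```text
pics
{'time_s': 0.0, 'q': array([-1.40699554e+00,  2.87189584e-01,  1.57818640e+00,  1.13555943e-05,
        1.27860518e+00, -1.50011852e-01]), 'qvel': array([ 0.00084494,  0.0001423 ,  0.00142933,  0.0005893 ,  0.00061371,
       -0.00020319]), 'effort': array([-5.45315543e-04, -4.05983627e+01, -2.92627251e+01, -2.01315484e-04,
        5.67277035e-03,  1.18966810e-05]), 'tool_pos': array([ 208.28508868, -641.41206576,  248.92609161]), 'ee_rot': array([ 0.11049162, -0.11049558,  0.69926444, -0.69757549]), 'contact_force': array([0.44936329, 0.27783038, 0.57778851]), 'wrist_torque': array([0.0081725 , 0.05647201, 0.01433151]), 'finger_gap': 85.58357485510746}
19.0
side {'mtx': array([[426.88146412,   0.        , 257.48948992],
       [  0.        , 426.88146412, 182.62767418],
       [  0.        ,   0.        ,   1.        ]]), 'xyz': array([ 454.85462091, -696.53027474,  757.0996313 ]), 'attitude': array([-0.370902  ,  0.92743719, -0.04398962,  0.01889094])}
top {'mtx': array([[451.84630508,   0.        , 251.62349291],
       [  0.        , 451.84630508, 186.77270408],
       [  0.        ,   0.        ,   1.        ]]), 'xyz': array([ 378.80270652,   -9.46130555, 1360.31396131]), 'attitude': array([-0.04359095,  0.71230958, -0.6990334 ,  0.0454664 ])}
wrist {'mtx': array([[334.3308593 ,   0.        , 257.35680716],
       [  0.        , 334.3308593 , 192.95816208],
       [  0.        ,   0.        ,   1.        ]]), 'tool_from_camera': array([[-1.03284260e-04,  9.59575747e-01,  2.81450486e-01,
        -7.12792074e+01],
       [ 4.74403462e-04, -2.81450409e-01,  9.59575657e-01,
        -1.22602701e+02],
       [ 9.99999882e-01,  2.32630147e-04, -4.26156659e-04,
         3.15988355e-01],
       [ 0.00000000e+00,  0.00000000e+00,  0.00000000e+00,
         1.00000000e+00]])}
[[-0.951 -0.     0.309]
 [-0.309  0.002 -0.951]
 [-0.    -1.    -0.002]]
```

View pics/side0.png

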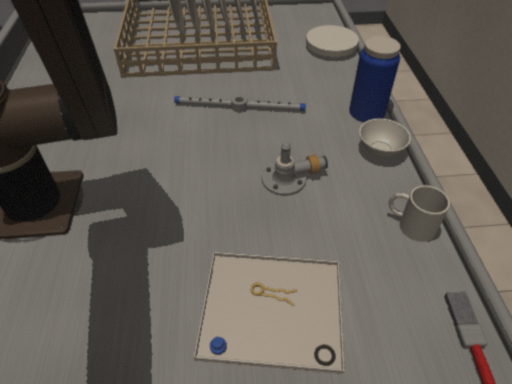

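View pics/top0.png

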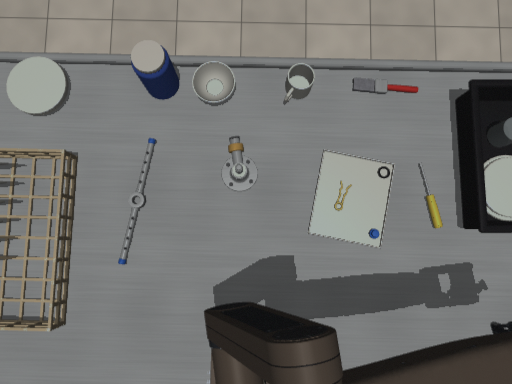

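View pics/wrist0.png

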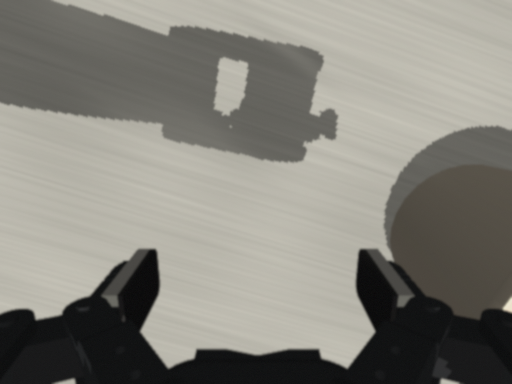

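The top view shows the hub at (137,200), the plugs at (152,141) and (123,261), the spindle at about (239,170), and the clip coil at (339,206) with tips at about (342,183) and (351,185).

```bash
cat >> h.py <<'E'
def ray(n,u,v,z):
    c=calibration(n); K=c["mtx"]; A=rot(c["attitude"]); 
    d=A@np.array([(u-K[0,2])/K[0,0],(v-K[1,2])/K[1,1],1.]); o=np.array(c["xyz"])
    return o+d*(z-o[2])/d[2]
def dep(n,D,u,v):
    c=calibration(n); K=c["mtx"]; A=rot(c["attitude"]); z=D[v,u]
    return A@(np.array([(u-K[0,2])/K[0,0],(v-K[1,2])/K[1,1],1.])*z)+c["xyz"]
E
python3 - <<'E'
from h import *
for n,pts in dict(top=[(137,200,30),(152,141,15),(123,261,15),(239,165,116),(239,172,10),(339,206,8),(342,183,5.5),(351,185,5.5),(324,151,14),(393,162,14),(380,246,14),(309,235,14)],
  side=[(239,103,30),(177,100,15),(303,107,15),(286,148,116),(285,180,10),(258,289,8),(297,290,5.5),(293,304,5.5)]).items():
    D=np.load(f"pics/{n}0.npy")
    for u,v,z in pts: print(n,(u,v),ray(n,u,v,z).round(1),dep(n,D,u,v).round(1))
p=cv2.imread("pics/top0.png"); a=cv2.resize(p[120:280,100:260],None,fx=5,fy=5,interpolation=2)[:600]
cv2.imwrite("pics/ta.png",a)
p=cv2.imread("pics/side0.png")
cv2.imwrite("pics/sa.png",cv2.resize(p[80:200,170:330],None,fx=5,fy=5,interpolation=2))
cv2.imwrite("pics/sb.png",cv2.resize(p[260:340,200:340],None,fx=5,fy=5,interpolation=2))
E
```

```text
top (137, 200) [501.6 326.4  30. ] [5.043e+02 3.339e+02 1.000e-01]
top (152, 141) [683.6 293.7  15. ] [680.5 290.6  28.7]
top (123, 261) [322.4 362.2  15. ] [322.7 360.   22.7]
top (239, 165) [597.1  25.1 116. ] [597.   25.1 116.7]
top (239, 172) [594.2  27.6  10. ] [582.   25.5  86.5]
top (339, 206) [ 497.  -274.9    8. ] [ 497.4 -275.9    2.7]
top (342, 183) [ 567.2 -284.9    5.5] [ 567.3 -285.     4.7]
top (351, 185) [ 561.6 -312.1    5.5] [ 561.9 -312.5    3.7]
top (324, 151) [ 663.  -229.1   14. ] [ 665.1 -230.7    4. ]
top (393, 162) [ 633.2 -438.1   14. ] [ 635.5 -441.9    1.9]
top (380, 246) [ 380.1 -394.3   14. ] [ 380.1 -393.3   17.7]
top (309, 235) [ 408.5 -184.2   14. ] [ 408.7 -185.1    7.3]
side (239, 103) [500.2 310.5  30. ] [500.2 311.   29.6]
side (177, 100) [320.6 362.9  15. ] [321.5 355.6  20.1]
side (303, 107) [684.  294.9  15. ] [682.1 286.8  21.1]
side (286, 148) [588.9  12.1 116. ] [590.2  19.2 109.5]
side (285, 180) [592.1  14.1  10. ] [590.6   6.3  18.2]
side (258, 289) [ 498.3 -273.     8. ] [ 498.6 -271.     4.5]
side (297, 290) [ 574.5 -281.     5.5] [ 574.6 -280.6    4.8]
side (293, 304) [ 562.1 -309.8    5.5] [ 561.9 -310.4    6.6]
```

View pics/sa.png

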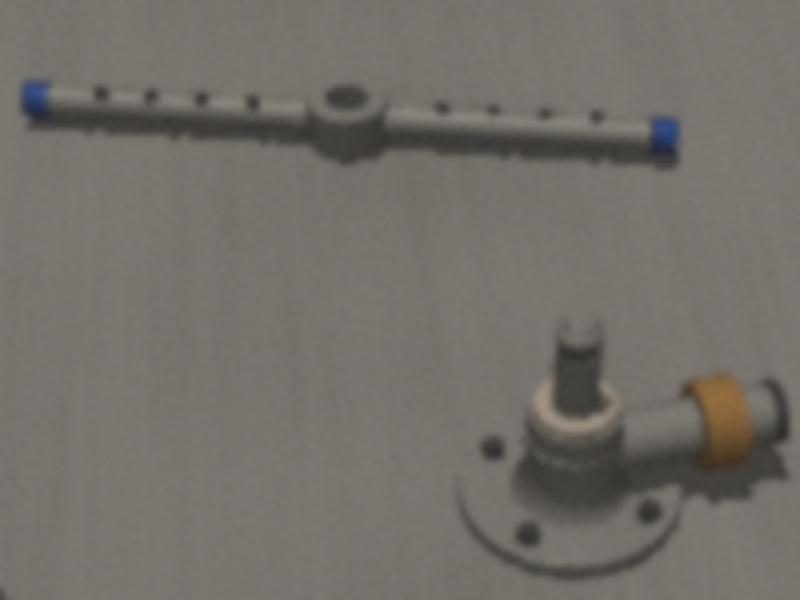

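View pics/ta.png

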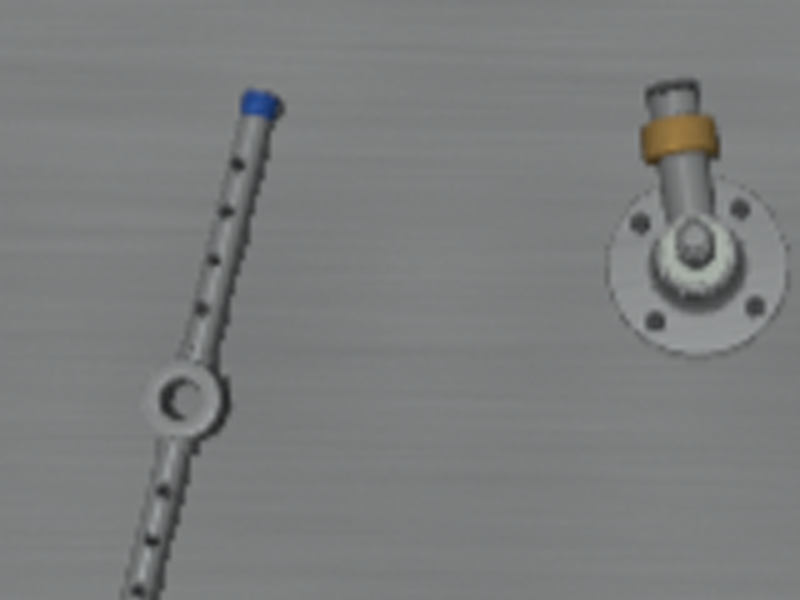

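The two cameras agree within about 10 mm: hub ≈(502,325), arm heading ≈-10.6°, spindle ≈(592,24), clip coil ≈(497,-274), clip heading ≈-18°. I'll look at the spindle with the wrist camera first, on the way to the hub.

Request:
move_arm --pt "-570 14 -514 0 28.6 0 85" --pt "-570 14 -514 0 28.6 0 85" --pt "-570 14 -514 0 28.6 0 85" --pt "-570 14 -514 0 28.6 0 85" --pt "-570 14 -514 0 28.6 0 85" --pt "-570 14 -514 0 28.6 0 85" --pt "-570 14 -514 0 28.6 0 85" --pt "-570 14 -514 0 28.6 0 85" --pt "-570 14 -514 0 28.6 0 85" --pt "-570 14 -514 0 28.6 0 85"

```text
time_s: 1.4
tool_pos: [521.2, -98.7, 238.9]
ee_rot: [0.065, -0.066, -0.704, 0.704]
contact_force: [1.2, -1.5, -0.1]
finger_gap: 85.3
```

```bash
cat >> h.py <<'E'
def go(target, heading=None):
    "world target -> tool shift, yaw about tool y, from measured pose"
    s=get_state(); M=rot(s["ee_rot"]); d=M.T@(np.array(target,float)-s["tool_pos"])
    h0=np.degrees(np.arctan2(M[1,0],M[0,0]))
    out=dict(t=round(s["time_s"],2),pos=s["tool_pos"].round(1),F=s["contact_force"].round(1),gap=round(s["finger_gap"],1),h=round(h0,2),ydown=M[:,1].round(4),shift=d.round(1))
    if heading is not None: 
        T=np.array([[np.cos(np.radians(heading)),0,0],[np.sin(np.radians(heading)),0,0],[0,-1,0]]).astype(float)
        T[:,1]=[0,0,-1]; T[:,2]=np.cross(T[:,0],T[:,1])
        out["rotvec"]=np.degrees(R.from_matrix(M.T@T).as_rotvec()).round(2)
    print(out)
E
python3 -c "
from h import *
go([592,24,240],169.4)"
```

```text
{'t': 1.4, 'pos': array([521.2, -98.7, 238.9]), 'F': array([ 1.2, -1.5, -0.1]), 'gap': 85.3, 'h': np.float64(169.38), 'ydown': array([ 2.e-04, -2.e-04, -1.e+00]), 'shift': array([ -47. ,   -1.2, -133.7]), 'rotvec': array([-0.01, -0.02, -0.02])}
```

Request:
move_arm --pt "-47 -1 -134 0 0 0 85" --pt "-47 -1 -134 0 0 0 85" --pt "-47 -1 -134 0 0 0 85" --pt "-47 -1 -134 0 0 0 85"

```text
time_s: 1.9
tool_pos: [591.4, 22.9, 239.4]
ee_rot: [0.065, -0.064, -0.704, 0.704]
contact_force: [-0.3, 0.5, 0.4]
finger_gap: 84.7
```

```bash
python3 - <<'E'
from h import *
go([592,24,240],169.4)
s=get_state();p,d=camera("wrist");cv2.imwrite("pics/w1.png",p);np.save("pics/w1.npy",d);np.savez("pics/w1s.npz",p=s["tool_pos"],q=s["ee_rot"])
E
```

```text
{'t': 1.9, 'pos': array([591.4,  22.9, 239.4]), 'F': array([-0.3,  0.5,  0.4]), 'gap': 84.7, 'h': np.float64(169.49), 'ydown': array([-1.2e-03, -4.0e-04, -1.0e+00]), 'shift': array([-0.4, -0.6, -1.2]), 'rotvec': array([-0.04,  0.09,  0.06])}
```

View pics/w1.png

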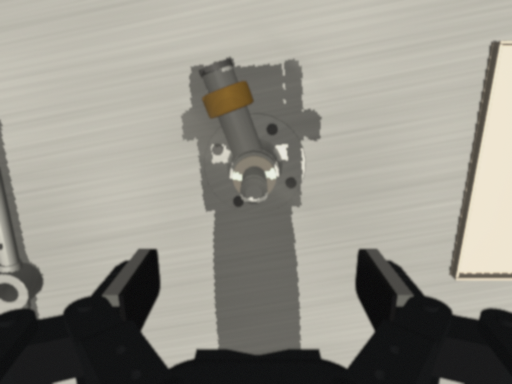

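```bash
cat >> h.py <<'E'
def wcloud(D,p,q):
    c=calibration("wrist");K=c["mtx"];T=c["tool_from_camera"];v,u=np.indices(D.shape)
    C=np.stack([(u-K[0,2])/K[0,0]*D,(v-K[1,2])/K[1,1]*D,D,np.ones_like(D)],-1)
    t=(C@T.T)[...,:3]
    W=t@rot(q).T+p; W[D==0]=np.nan; return W
E
python3 - <<'E'
from h import *
p=cv2.imread("pics/w1.png");cv2.imwrite("pics/w1z.png",cv2.resize(p[140:220,205:305],None,fx=7,fy=7,interpolation=2))
D=np.load("pics/w1.npy");s=np.load("pics/w1s.npz");W=wcloud(D,s["p"],s["q"])
for v in range(160,206,3): print(v,[ '%.0f'%W[v,u,2] for u in range(226,286,4)])
m=(W[...,2]>100)&(abs(W[...,0]-592)<40)&(abs(W[...,1]-24)<40)
print(m.sum(),np.nanmax(W[m],0),np.nanmin(W[m],0))
top=m&(W[...,2]>np.nanpercentile(W[m][:,2],60)); print(np.nanmean(W[top],0), np.nanpercentile(W[m][:,2],[50,80,90,95]))
m2=(abs(W[...,2]-64)<2)&(abs(W[...,0]-592)<30)&(abs(W[...,1]-24)<30);print(m2.sum(),W[m2].min(0),W[m2].max(0))
m2=(abs(W[...,2]-10)<3)&(abs(W[...,0]-592)<70)&(abs(W[...,1]-24)<70);print(m2.sum(),W[m2].min(0),W[m2].max(0))
E
```

```text
160 ['10', '14', '45', '61', '64', '63', '64', '63', '63', '62', '64', '59', '48', '15', '8']
163 ['9', '13', '59', '62', '64', '63', '63', '63', '62', '63', '62', '64', '59', '15', '9']
166 ['10', '15', '59', '63', '64', '64', '64', '67', '64', '63', '64', '62', '59', '43', '9']
169 ['10', '45', 'nan', '62', '62', '67', '77', '80', '77', '67', '63', '63', '63', '45', '8']
172 ['10', '59', '64', '64', '63', '80', '89', '91', '87', '80', '64', '63', '62', '60', '9']
175 ['9', '58', '64', '62', '63', '93', '98', '98', '97', '91', '64', '62', '63', '59', '10']
178 ['9', '59', '64', '64', '84', '97', '109', '109', '109', '98', '79', '62', '63', '60', '8']
181 ['9', '10', '63', '63', '98', '111', '111', '111', '110', '109', '94', '63', '64', '9', '9']
184 ['9', '9', '63', '63', '110', '111', '112', '112', '113', '111', '105', '62', '64', '8', '9']
187 ['7', '9', '59', '63', '110', '113', '113', '114', '112', '111', '109', '63', '60', '8', '9']
190 ['9', '9', '10', '62', '110', '114', '114', '114', '115', '114', '109', '64', '9', '9', '9']
193 ['9', '9', '10', '60', '111', '114', '113', '114', '113', '113', '110', '59', '8', '8', '9']
196 ['9', '9', '9', '15', '110', '113', '114', '113', '111', '113', '108', '9', '9', '9', '9']
199 ['8', '8', '15', '16', '15', '112', '113', '114', '113', '111', '10', '9', '8', '9', '9']
202 ['9', '8', '15', '15', '16', '9', '110', '110', '111', '9', '10', '8', '10', '8', '9']
205 ['-1', '8', '11', '17', '9', '9', '8', '9', '10', '8', '9', '8', '9', '10', '-1']
15640 [616.36423466  63.99902542 313.06912724] [580.08985426 -15.99466388 104.53993826]
[607.07506395  20.14371458 305.1553891 ] [299.92015598 304.7673339  307.20887971 308.55408973]
659 [574.10538653   5.99302823  62.00081896] [610.81284268  45.44638233  65.91948517]
4163 [536.40553817 -28.77057349   7.00277332] [645.03827044  80.17002579  12.99506884]
```

View pics/w1z.png

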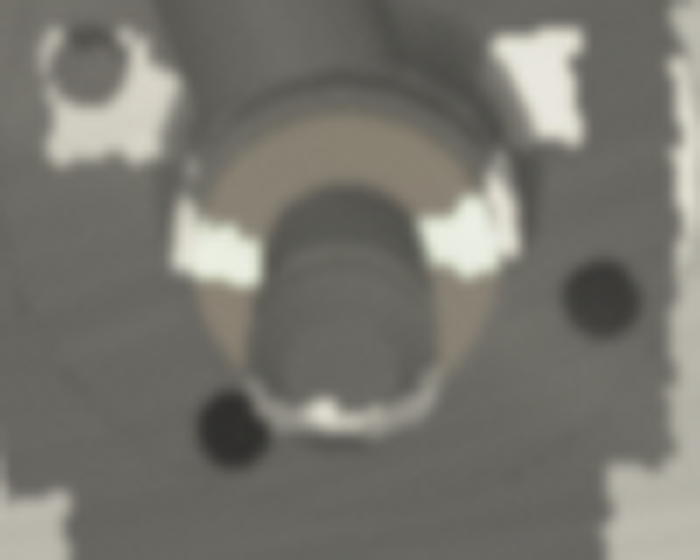

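```bash
python3 - <<'E'
from h import *
D=np.load("pics/w1.npy");s=np.load("pics/w1s.npz");W=wcloud(D,s["p"],s["q"])
m=(W[...,2]>112)&(W[...,2]<119)&(abs(W[...,0]-592)<25)&(abs(W[...,1]-24)<25)
P=W[m];print(len(P),P.mean(0),P.min(0),P.max(0),np.median(P[:,2]))
m=(W[...,2]>107)&(W[...,2]<119)&(abs(W[...,0]-592)<25)&(abs(W[...,1]-24)<25)
P=W[m];print(len(P),P.mean(0),P.min(0),P.max(0)); 
def cir(z,tol,r):
    m=(abs(W[...,2]-z)<tol)&(abs(W[...,0]-592)<70)&(abs(W[...,1]-24)<70)
    q=cv2.minEnclosingCircle(W[m][:,:2].astype(np.float32)); print(z,q)
    return W[m]
cir(63,1.5,20);cir(9,2,55);cir(111,8,11)
E
```

```text
284 [591.1227556   25.75166966 113.16944973] [583.13495875  17.6747284  112.00718046] [599.14183133  33.67862402 115.07921941] 113.11425518082591
601 [591.89251964  25.48941809 111.56600952] [580.08985426  14.77335962 107.01754011] [601.87714297  36.49164251 115.07921941]
63 ((590.96044921875, 25.63863754272461), 19.938505172729492)
9 ((590.9188232421875, 25.680334091186523), 54.692325592041016)
111 ((591.0477905273438, 25.824684143066406), 11.204300880432129)
```

Spindle axis ≈(591.0, 25.7), with all three circle radii matching; top is ≈50 mm above the seat. Next, the hub.

```bash
python3 -c "
from h import *
go([502,326,156],169.4)"
```

```text
{'t': 1.95, 'pos': array([591. ,  21.9, 239.4]), 'F': array([-0.1, -0. , -0.2]), 'gap': 85.0, 'h': np.float64(169.4), 'ydown': array([-1.4e-03, -6.0e-04, -1.0e+00]), 'shift': array([ 143.4,   83.4, -282.6]), 'rotvec': array([-0.05,  0.  ,  0.07])}
```

Request:
move_arm --pt "143 83 -282 0 0 0 85" --pt "143 83 -282 0 0 0 85" --pt "143 83 -282 0 0 0 85" --pt "143 83 -282 0 0 0 85" --pt "143 83 -282 0 0 0 85" --pt "143 83 -282 0 0 0 85" --pt "143 83 -282 0 0 0 85" --pt "143 83 -282 0 0 0 85"

```text
time_s: 2.95
tool_pos: [504.1, 324.0, 157.6]
ee_rot: [0.066, -0.067, -0.704, 0.704]
contact_force: [0.1, 0.1, 0.3]
finger_gap: 85.1
```

```bash
python3 - <<'E'
from h import *
go([502,326,156],169.4)
s=get_state();p,D=camera("wrist");cv2.imwrite("pics/w2.png",p);np.save("pics/w2.npy",D)
W=wcloud(D,s["tool_pos"],s["ee_rot"])
m=(W[...,2]>27)&(W[...,2]<33)&(np.hypot(W[...,0]-502,W[...,1]-326)<40)
P=W[m];print(len(P),P.mean(0),P.min(0),P.max(0),cv2.minEnclosingCircle(P[:,:2].astype(np.float32)))
# tubes
m=(W[...,2]>18)&(W[...,2]<27)&(np.hypot(W[...,0]-502,W[...,1]-326)>30)&(np.hypot(W[...,0]-502,W[...,1]-326)<180)
P=W[m][:,:2];l=cv2.fitLine(P.astype(np.float32),cv2.DIST_HUBER,0,.01,.01).ravel();print(len(P),l,np.degrees(np.arctan2(l[1],l[0])))
E
```

```text
{'t': 2.95, 'pos': array([504.1, 324. , 157.6]), 'F': array([0.1, 0.1, 0.3]), 'gap': 85.1, 'h': np.float64(169.24), 'ydown': array([ 1.2e-03, -2.0e-04, -1.0e+00]), 'shift': array([ 2.4,  1.6, -1.5]), 'rotvec': array([ 0.  , -0.16, -0.07])}
1950 [502.74318741 329.17066725  28.81504909] [478.78585247 305.67505606  27.01930521] [525.37582222 353.0639719   31.21404272] ((502.0035400390625, 329.27264404296875), 23.861467361450195)
5595 [ 9.8152739e-01 -1.9132172e-01  5.1769940e+02  3.2620685e+02] -11.029928
```

View pics/w2.png

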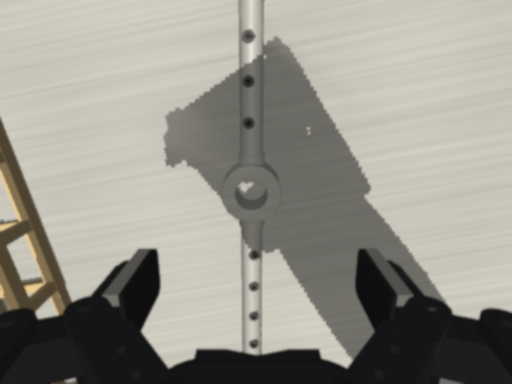

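The hub is at (502.0,329.3) with radius 23.9, top ≈29–30 and axis heading -11.0°. I'll go down open over it and grip.

```bash
python3 -c "
from h import *
go([502,329.3,22],169)"
```

```text
{'t': 3.0, 'pos': array([504.2, 324.1, 157.7]), 'F': array([-0.3, -0.3, -0.1]), 'gap': 85.2, 'h': np.float64(169.23), 'ydown': array([ 1.3e-03,  1.0e-04, -1.0e+00]), 'shift': array([  3.3, 135.7,  -4.7]), 'rotvec': array([ 0.02,  0.23, -0.07])}
```

Request:
move_arm --pt "3.3 50 -4.7 0 0.2 0 85" --pt "3.3 95 -4.7 0 0.2 0 85" --pt "3.3 105 -4.7 0 0.2 0 85" --pt "3.3 105 -4.7 0 0.2 0 85" --pt "3.3 105 -4.7 0 0.2 0 85"

```text
time_s: 3.62
tool_pos: [502.5, 331.5, 54.5]
ee_rot: [-0.065, 0.068, 0.705, -0.703]
contact_force: [0.7, 0.3, 0.2]
finger_gap: 84.9
```

```bash
python3 -c "
from h import *
go([502,329.3,22],169)"
```

```text
{'t': 3.62, 'pos': array([502.5, 331.5,  54.5]), 'F': array([0.7, 0.3, 0.2]), 'gap': 84.9, 'h': np.float64(169.15), 'ydown': array([ 0.0041,  0.0018, -1.    ]), 'shift': array([ 0.2, 32.5,  2.3]), 'rotvec': array([ 0.14,  0.15, -0.21])}
```

Request:
move_arm --pt "0.2 20 1.5 0 0 0 85" --pt "0.2 32 1.5 0 0 0 85" --pt "0.2 32 1.5 0 0 0 85" --pt "0.2 32 1.5 0 0 0 52" --pt "0.2 32 1.5 0 0 0 52" --pt "0.2 32 1.5 0 0 0 40" --pt "0.2 32 1.5 0 0 0 40" --pt "0.2 32 1.5 0 0 0 40" --force 60

```text
time_s: 4.62
tool_pos: [500.6, 330.1, 20.9]
ee_rot: [-0.066, 0.067, 0.704, -0.704]
contact_force: [-1.8, 1.8, 5.7]
finger_gap: 47.0
```

```bash
python3 -c "
from h import *
go([502,329.3,22],169)
p,D=camera('wrist');cv2.imwrite('pics/w3.png',p)"
```

```text
{'t': 4.62, 'pos': array([500.6, 330.1,  20.9]), 'F': array([-1.8,  1.8,  5.7]), 'gap': 47.0, 'h': np.float64(169.18), 'ydown': array([ 1.2e-03,  8.0e-04, -1.0e+00]), 'shift': array([-1.5, -1.1,  0.5]), 'rotvec': array([ 0.06,  0.18, -0.06])}
```

View pics/w3.png

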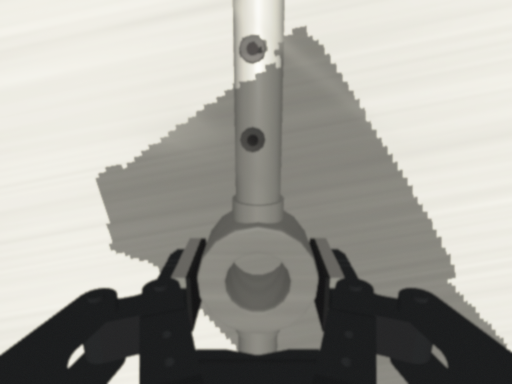

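Request:
move_arm --pt "0 -10 0 0 0 0 40" --pt "0 -40 0 0 0 0 40" --pt "0 -90 0 0 0 0 40" --pt "0 -145 0 0 0 0 40" --pt "0 -145 0 0 0 0 40" --pt "0 -145 0 0 0 0 40" --force 80

```text
time_s: 5.42
tool_pos: [498.2, 328.7, 162.1]
ee_rot: [0.068, -0.065, -0.703, 0.705]
contact_force: [-1.0, -0.9, -7.1]
finger_gap: 46.4
```

```bash
python3 - <<'E'
from h import *
go([591,25.7,165],169)
s=get_state();p,D=camera('wrist');cv2.imwrite('pics/w4.png',p)
T=wcloud(D,np.zeros(3),np.array([1.,0,0,0]))  # tool coords
v,u=np.indices(D.shape)
m=(u>205)&(u<310)&(v>190)&(v<345)&(T[...,1]<0)&(T[...,1]>-20)
P=T[m];h=np.histogram(P[:,1],bins=np.arange(-20,21,1));print(h[0])
for y0 in (-9,):
  y=np.median(P[:,1]);Q=P[abs(P[:,1]-y)<2.5];print(y,len(Q),cv2.minEnclosingCircle(Q[:,[0,2]].astype(np.float32)),Q.min(0),Q.max(0))
  r=np.hypot(Q[:,0]-Q[:,0].mean(),Q[:,2]-Q[:,2].mean())
E
```

```text
{'t': 5.42, 'pos': array([498.2, 328.7, 162.1]), 'F': array([-1. , -0.9, -7.1]), 'gap': 46.4, 'h': np.float64(169.18), 'ydown': array([-0.0048, -0.0023, -1.    ]), 'shift': array([-148. ,   -2.6,  280.2]), 'rotvec': array([-0.18,  0.18,  0.25])}
[   0    0    0    0    0    0    0    0    0    0   90 2079 3763  896
  250  215  455  556  589  457    0    0    0    0    0    0    0    0
    0    0    0    0    0    0    0    0    0    0    0    0]
-7.423826809080104 7089 ((-1.6730822324752808, 0.3267539143562317), 24.13697624206543) [-25.79321225  -9.7396053  -20.1530033 ] [22.14147583 -4.92736933 20.84825121]
```

View pics/w4.png

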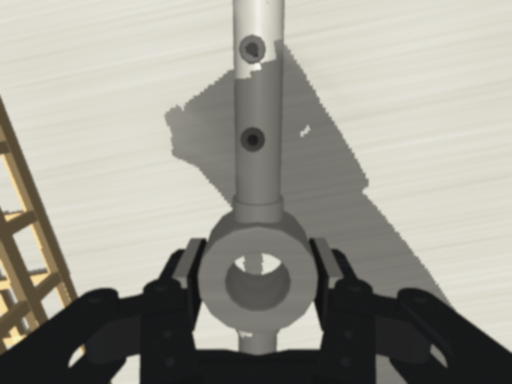

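Request:
move_arm --pt "-25 -3 50 -0.1 0 0.2 40" --pt "-54 -3 103 -0.1 0 0.2 40" --pt "-83 -3 158 -0.1 0 0.2 40" --pt "-112 -3 214 -0.1 0 0.2 40" --pt "-135 -3 258 -0.1 0 0.2 40" --pt "-144 -3 275 -0.1 0 0.2 40" --pt "-146.3 -3 279.9 -0.1 0 0.2 40" --pt "-146.3 -3 279.9 -0.1 0 0.2 40" --pt "-146.3 -3 279.9 -0.1 0 0.2 40"

```text
time_s: 6.6
tool_pos: [590.6, 28.8, 167.3]
ee_rot: [-0.065, 0.067, 0.705, -0.703]
contact_force: [-0.4, -1.0, -6.0]
finger_gap: 46.7
```

```bash
python3 - <<'E'
from h import *
go([589.4,26.3,145],169)
s=get_state();p,D=camera('wrist');cv2.imwrite('pics/w5.png',p)
T=wcloud(D,np.zeros(3),np.array([1.,0,0,0]))
v,u=np.indices(D.shape)
m=(u>205)&(u<310)&(v>190)&(v<345)&(T[...,1]<-4)&(T[...,1]>-12)
Q=T[m];print(cv2.minEnclosingCircle(Q[:,[0,2]].astype(np.float32)),np.median(Q[:,1]))
W=wcloud(D,s["tool_pos"],s["ee_rot"])
m=(abs(W[...,2]-64)<2)&(np.hypot(W[...,0]-591,W[...,1]-25.7)<30);print(m.sum())
m=(abs(W[...,2]-9)<3)&(np.hypot(W[...,0]-591,W[...,1]-25.7)<70);print(m.sum(),cv2.minEnclosingCircle(W[m][:,:2].astype(np.float32)))
go([589.4,26.3,145],169)
E
```

```text
{'t': 6.6, 'pos': array([590.6,  28.8, 167.3]), 'F': array([-0.4, -1. , -6. ]), 'gap': 46.7, 'h': np.float64(169.28), 'ydown': array([ 0.0025,  0.0017, -1.    ]), 'shift': array([ 0.8, 22.3,  2.7]), 'rotvec': array([ 0.12,  0.28, -0.12])}
((-1.981968879699707, 1.57783842086792), 29.809322357177734) -7.679454070700132
168
4424 ((590.9746704101562, 25.67778205871582), 54.782081604003906)
{'t': 6.65, 'pos': array([590.8,  28.7, 167.7]), 'F': array([ 0.4,  0.2, -5.8]), 'gap': 46.2, 'h': np.float64(169.29), 'ydown': array([ 0.0031,  0.0015, -1.    ]), 'shift': array([ 0.9, 22.7,  2.7]), 'rotvec': array([ 0.12,  0.29, -0.16])}
```

View pics/w5.png

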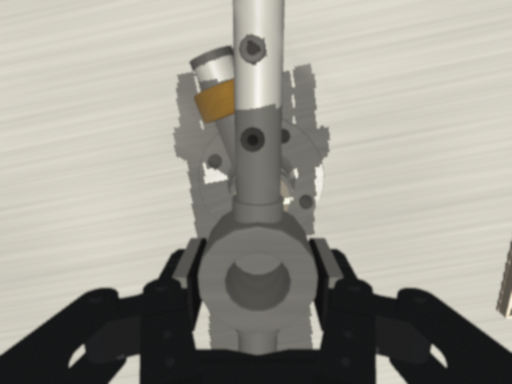

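Request:
move_arm --pt "0.9 10 2.7 0.1 0.2 -0.1 40" --pt "0.9 22 2.7 0.1 0.2 -0.1 40" --pt "0.9 22 2.7 0.1 0.2 -0.1 40" --pt "0.9 22 2.7 0.1 0.2 -0.1 40"

```text
time_s: 7.15
tool_pos: [589.9, 24.8, 145.7]
ee_rot: [0.067, -0.068, -0.704, 0.704]
contact_force: [-0.4, -0.2, -6.4]
finger_gap: 46.3
```

```bash
python3 - <<'E'
from h import *
go([589.4,26.3,135],169)
E
```

```text
{'t': 7.15, 'pos': array([589.9,  24.8, 145.7]), 'F': array([-0.4, -0.2, -6.4]), 'gap': 46.3, 'h': np.float64(168.98), 'ydown': array([ 1.4e-03, -2.0e-04, -1.0e+00]), 'shift': array([ 0.8, 10.7, -1.4]), 'rotvec': array([ 0.  , -0.02, -0.08])}
```

Request:
move_arm --pt "0.6 0 -1.1 0 0 0 40" --pt "0.6 2 -1.1 0 0 0 40" --pt "0.6 5 -1.1 0 0 0 40" --pt "0.6 8 -1.1 0 0 0 40" --pt "0.6 10 -1.1 0 0 0 40" --pt "0.6 10 -1.1 0 0 0 40"

```text
time_s: 7.9
tool_pos: [589.4, 26.0, 135.6]
ee_rot: [0.068, -0.068, -0.704, 0.704]
contact_force: [0.0, 1.0, -6.3]
finger_gap: 46.0
```

```bash
python3 - <<'E'
from h import *
go([589.4,26.3,125],169)
E
```

```text
{'t': 7.9, 'pos': array([589.4,  26. , 135.6]), 'F': array([ 0. ,  1. , -6.3]), 'gap': 46.0, 'h': np.float64(168.98), 'ydown': array([ 1.1e-03, -2.0e-04, -1.0e+00]), 'shift': array([ 0.1, 10.6, -0.3]), 'rotvec': array([-0.  , -0.02, -0.07])}
```

Request:
move_arm --pt "0 2 0 0 0 0 40" --pt "0 5 0 0 0 0 40" --pt "0 8 0 0 0 0 40" --pt "0 11 0 0 0 0 40" --pt "0 14 0 0 0 0 40" --pt "0 14 0 0 0 0 40"

```text
time_s: 8.65
tool_pos: [589.3, 26.0, 121.5]
ee_rot: [0.068, -0.068, -0.704, 0.704]
contact_force: [1.4, 0.1, -5.6]
finger_gap: 46.4
```

```bash
python3 - <<'E'
from h import *
go([589.4,26.3,90],169)
E
```

```text
{'t': 8.65, 'pos': array([589.3,  26. , 121.5]), 'F': array([ 1.4,  0.1, -5.6]), 'gap': 46.4, 'h': np.float64(168.98), 'ydown': array([ 8.e-04, -2.e-04, -1.e+00]), 'shift': array([-0. , 31.5, -0.3]), 'rotvec': array([-0.  , -0.02, -0.05])}
```

Request:
move_arm --pt "0 4 -0.2 0 0 0 40" --pt "0 9 -0.2 0 0 0 40" --pt "0 14 -0.2 0 0 0 40" --pt "0 19 -0.2 0 0 0 40" --pt "0 24 -0.2 0 0 0 40" --pt "0 29 -0.2 0 0 0 40" --pt "0 29 -0.2 0 0 0 40"

```text
time_s: 9.52
tool_pos: [589.2, 26.2, 92.2]
ee_rot: [0.068, -0.068, -0.704, 0.704]
contact_force: [0.6, -0.4, -5.3]
finger_gap: 46.1
```

Request:
move_arm --pt "0 1 0 0 0 0 40" --pt "0 2 0 0 0 0 40" --pt "0 3 0 0 0 0 40" --pt "0 4 0 0 0 0 40" --pt "0 4 0 0 0 0 40"

```text
time_s: 10.15
tool_pos: [589.6, 26.2, 88.8]
ee_rot: [0.067, -0.068, -0.704, 0.704]
contact_force: [-0.6, -0.1, -5.7]
finger_gap: 46.1
```

Request:
move_arm --pt "0 1 0 0 0 0 40" --pt "0 2 0 0 0 0 40" --pt "0 2 0 0 0 0 40"

```text
time_s: 10.52
tool_pos: [589.6, 26.2, 86.7]
ee_rot: [0.067, -0.068, -0.704, 0.704]
contact_force: [-0.1, -1.0, -6.3]
finger_gap: 46.2
```

Request:
move_arm --pt "0 1 0 0 0 0 40" --pt "0 2 0 0 0 0 40" --pt "0 2 0 0 0 0 40"

```text
time_s: 10.9
tool_pos: [589.8, 26.1, 85.2]
ee_rot: [0.067, -0.069, -0.704, 0.704]
contact_force: [-1.3, -0.4, -4.6]
finger_gap: 46.7
```

Request:
move_arm --pt "0 1 0 0 0 0 40" --pt "0 1 0 0 0 0 40"

```text
time_s: 11.15
tool_pos: [589.8, 26.2, 85.1]
ee_rot: [0.067, -0.068, -0.704, 0.704]
contact_force: [-4.7, -0.1, 4.9]
finger_gap: 46.0
```

The force has changed from -6 to +5 N with z stopped at 85.1, so the hub is resting on the bearing. Opening now.

Request:
move_arm --pt "0 1 0 0 0 0 55" --pt "0 1 0 0 0 0 70" --pt "0 1 0 0 0 0 80" --pt "0 1 0 0 0 0 80" --pt "0 -20 0 0 0 0 80" --pt "0 -60 0 0 0 0 80" --pt "0 -100 0 0 0 0 80" --pt "0 -130 0 0 0 0 80" --pt "0 -130 0 0 0 0 80"

```text
time_s: 12.28
tool_pos: [591.3, 26.0, 217.5]
ee_rot: [0.065, -0.071, -0.704, 0.704]
contact_force: [-0.6, -0.3, -1.0]
finger_gap: 79.9
```

```bash
python3 - <<'E'
from h import *
go([591,25.7,215],162)
s=get_state();p,D=camera('wrist');cv2.imwrite('pics/w6.png',p);np.save("pics/w6.npy",D);np.savez("pics/w6s.npz",p=s["tool_pos"],q=s["ee_rot"])
W=wcloud(D,s["tool_pos"],s["ee_rot"])
r=np.hypot(W[...,0]-591,W[...,1]-25.7)
m=(abs(W[...,2]-93)<2.5)&(r<40);P=W[m];print(m.sum(),np.median(P[:,2]),cv2.minEnclosingCircle(P[:,:2].astype(np.float32)))
m=(W[...,2]>107)&(r<20);P=W[m];print(m.sum(),np.percentile(P[:,2],[50,80,95]),cv2.minEnclosingCircle(P[:,:2].astype(np.float32)))
cv2.imwrite('pics/w6z.png',cv2.resize(p[150:250,200:310],None,fx=6,fy=6,interpolation=2))
p,D=camera('side');cv2.imwrite('pics/s6.png',p);cv2.imwrite('pics/s6z.png',cv2.resize(p[110:210,220:360],None,fx=5,fy=5,interpolation=2));np.save("pics/s6.npy",D)
E
```

```text
{'t': 12.28, 'pos': array([591.3,  26. , 217.5]), 'F': array([-0.6, -0.3, -1. ]), 'gap': 79.9, 'h': np.float64(168.98), 'ydown': array([ 0.0089, -0.0012, -1.    ]), 'shift': array([0.3, 2.5, 0.4]), 'rotvec': array([ 0.06,  6.98, -0.51])}
1902 92.82263368672466 ((591.7410888671875, 25.614229202270508), 23.956499099731445)
5449 [276.6557654  279.88848359 281.49208678] ((597.5838012695312, 24.355283737182617), 17.823026657104492)
```

View pics/w6z.png

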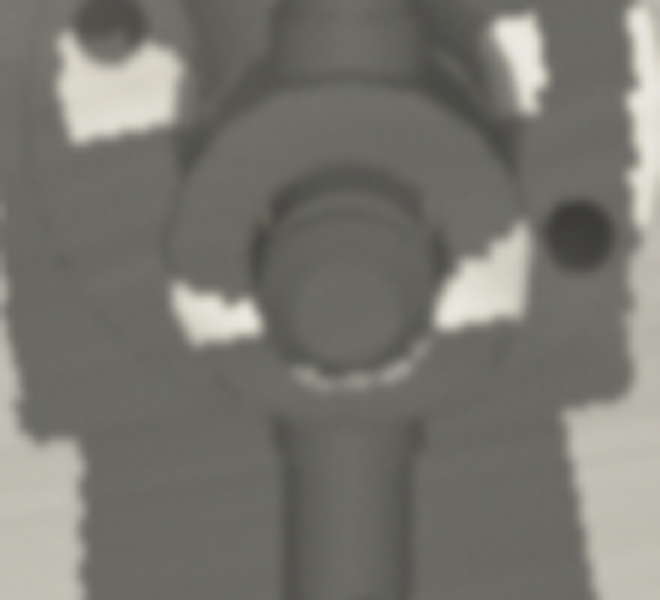

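View pics/s6z.png

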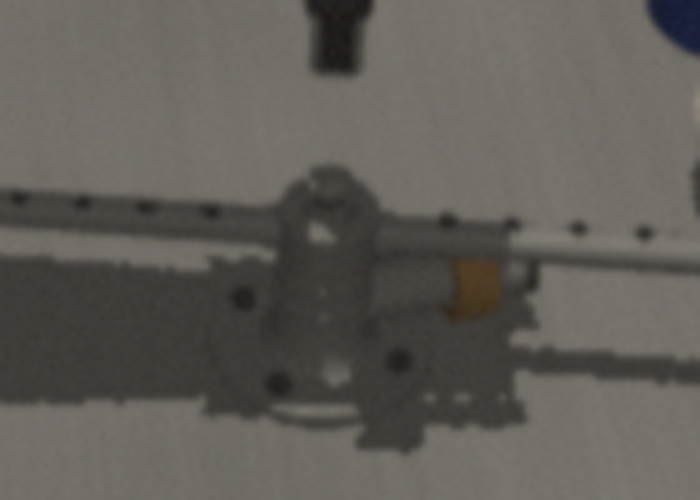

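The hub is seated: top at 92.8 measured (≈1 mm depth bias), centred at (591.7,25.6), released. Now the groove edges from the depth profiles.

```bash
python3 - <<'E'
from h import *
for n in ("w1","w6"):
    D=np.load(f"pics/{n}.npy");s=np.load(f"pics/{n}s.npz");W=wcloud(D,s["p"],s["q"])
    u0=255 if n=="w1" else 257
    r=np.hypot(W[...,0]-591,W[...,1]-25.7)
    for v in range(164,214): 
        a=W[v,u0-3:u0+4]; 
        if np.nanmedian(a[:,2])>62 and np.nanmedian(r[v,u0-3:u0+4])<28: print(n,v,np.nanmedian(a[:,2]).round(1),np.nanmedian(r[v,u0-3:u0+4]).round(1))
c=calibration("side");K=c["mtx"];A=rot(c["attitude"])
X=A.T@(np.array([591,25.7,114])-c["xyz"]);print(K@X/X[2])
D=np.load("pics/side0.npy");p=cv2.imread("pics/side0.png")
for v in range(140,168): print(v,[tuple(dep("side",D,u,v).round(0)) for u in (285,286)],p[v,283:290].mean(-1).round(0))
E
```

```text
w1 164 62.8 11.9
w1 165 62.6 10.9
w1 166 65.9 10.8
w1 167 70.3 10.8
w1 168 74.3 10.7
w1 169 78.8 10.8
w1 170 82.7 10.8
w1 171 86.9 10.8
w1 172 90.4 10.7
w1 173 93.0 10.6
w1 174 97.0 10.6
w1 175 98.3 10.1
w1 176 97.8 9.1
w1 177 107.3 10.6
w1 178 108.8 10.3
w1 179 109.7 9.5
w1 180 110.2 9.0
w1 181 111.0 8.4
w1 182 110.9 7.6
w1 183 112.3 7.3
w1 184 113.1 6.6
w1 185 113.2 5.7
w1 186 113.3 5.0
w1 187 112.8 4.3
w1 188 113.9 3.5
w1 189 113.0 2.9
w1 190 113.5 2.1
w1 191 113.6 1.6
w1 192 113.5 1.2
w1 193 113.2 1.4
w1 194 113.5 2.4
w1 195 113.2 3.0
w1 196 112.8 3.7
w1 197 113.0 4.3
w1 198 112.9 5.2
w1 199 113.4 5.8
w1 200 112.5 6.8
w1 201 111.2 8.0
w1 202 110.8 9.1
w1 203 109.6 10.3
w6 164 93.0 23.0
w6 165 92.7 22.2
w6 166 92.8 21.4
w6 167 93.0 20.7
w6 168 92.9 19.9
w6 169 93.2 19.2
w6 170 93.2 18.5
w6 171 93.3 17.7
w6 172 93.2 16.9
w6 173 93.0 16.1
w6 174 92.7 15.3
w6 175 92.8 14.5
w6 176 92.9 13.7
w6 177 83.4 10.7
w6 178 86.2 10.7
w6 179 90.1 10.7
w6 180 93.2 10.7
w6 181 96.1 10.7
w6 182 98.0 10.3
w6 183 97.6 9.5
w6 184 105.5 10.7
w6 185 108.1 10.6
w6 186 109.5 10.3
w6 187 110.1 9.8
w6 188 1
[... 4053 characters left out ...]
oat64(593.0), np.float64(19.0), np.float64(62.0))] [100.  94.  93.  90.  98. 122. 128.]
164 [(np.float64(590.0), np.float64(15.0), np.float64(63.0)), (np.float64(592.0), np.float64(13.0), np.float64(65.0))] [132. 129. 130. 128. 132. 137. 138.]
165 [(np.float64(589.0), np.float64(12.0), np.float64(63.0)), (np.float64(592.0), np.float64(12.0), np.float64(62.0))] [135. 138. 135. 137. 134. 130. 122.]
166 [(np.float64(589.0), np.float64(9.0), np.float64(62.0)), (np.float64(591.0), np.float64(7.0), np.float64(64.0))] [113. 115. 116. 113. 107. 100.  97.]
167 [(np.float64(589.0), np.float64(9.0), np.float64(60.0)), (np.float64(591.0), np.float64(6.0), np.float64(62.0))] [95. 92. 89. 87. 83. 82. 92.]
```

The groove's lower land is ≈5.0 mm above the hub top (98.0 against 93.0 in the same camera frame), with the upper lip at ≈105.3. Mid-groove is therefore ≈101.6 in the wrist frame, about 102.6 true. Next, the clip.

```bash
python3 -c "
from h import *
go([498,-275,135],162)"
```

```text
{'t': 12.38, 'pos': array([589.1,  26.2, 213.2]), 'F': array([-0.7,  0.1, -0.8]), 'gap': 80.2, 'h': np.float64(168.98), 'ydown': array([ 1.1e-03, -2.0e-04, -1.0e+00]), 'shift': array([ 32. ,  78.2, 313.1]), 'rotvec': array([ 0.  ,  6.98, -0.06])}
```

Request:
move_arm --pt "6 0 60 0 7 0 60" --pt "32 78 313 0 7 0 60" --pt "32 78 313 0 7 0 60" --pt "32 78 313 0 7 0 60" --pt "32 78 313 0 7 0 60" --pt "32 78 313 0 7 0 60" --pt "32 78 313 0 7 0 60" --pt "32 78 313 0 7 0 60" --pt "32 78 313 0 7 0 60" --pt "32 78 313 0 7 0 60"

```text
time_s: 13.62
tool_pos: [499.0, -274.0, 136.4]
ee_rot: [0.109, -0.111, -0.698, 0.699]
contact_force: [0.0, 0.3, -0.4]
finger_gap: 60.0
```

```bash
python3 - <<'E'
from h import *
go([498,-275,135],162)
s=get_state();p,D=camera('wrist');cv2.imwrite('pics/w7.png',p);np.save("pics/w7.npy",D);np.savez("pics/w7s.npz",p=s["tool_pos"],q=s["ee_rot"])
W=wcloud(D,s["tool_pos"],s["ee_rot"])
hsv=cv2.cvtColor(p,cv2.COLOR_BGR2HSV);m=(hsv[...,1]>70)&(hsv[...,0]>12)&(hsv[...,0]<35)&(np.hypot(W[...,0]-520,W[...,1]+280)<120)&(abs(W[...,2])<25)
cv2.imwrite('pics/w7m.png',m.astype(np.uint8)*255)
P=W[m];print(len(P),P.min(0),P.max(0))
t=P[P[:,2]>9.5];print(len(t),t.mean(0),cv2.minEnclosingCircle(t[:,:2].astype(np.float32)))
l=cv2.fitLine(P[:,:2].astype(np.float32),cv2.DIST_L2,0,.01,.01).ravel();print(l,np.degrees(np.arctan2(l[1],l[0])))
E
```

```text
{'t': 13.62, 'pos': array([ 499. , -274. ,  136.4]), 'F': array([ 0. ,  0.3, -0.4]), 'gap': 60.0, 'h': np.float64(162.08), 'ydown': array([ 2.4e-03, -8.0e-04, -1.0e+00]), 'shift': array([0.6, 1.4, 1.3]), 'rotvec': array([ 0.  ,  0.08, -0.15])}
1982 [ 4.80449987e+02 -3.13754533e+02 -2.84224059e-01] [ 573.83882495 -259.45040581   13.6556591 ]
509 [ 496.87490921 -274.08902925   11.45769185] ((496.55224609375, -274.1882629394531), 13.033767700195312)
[ 9.4992059e-01 -3.1249139e-01  5.2508490e+02 -2.8328848e+02] -18.209436
```

View pics/w7.png

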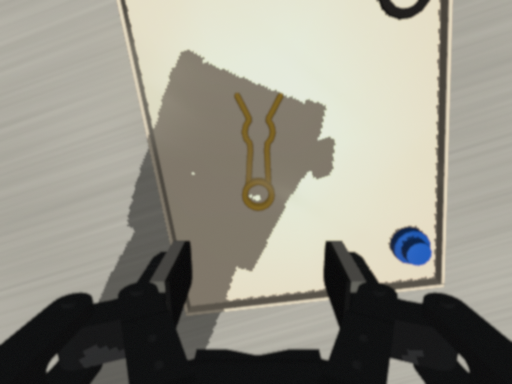

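View pics/w7m.png

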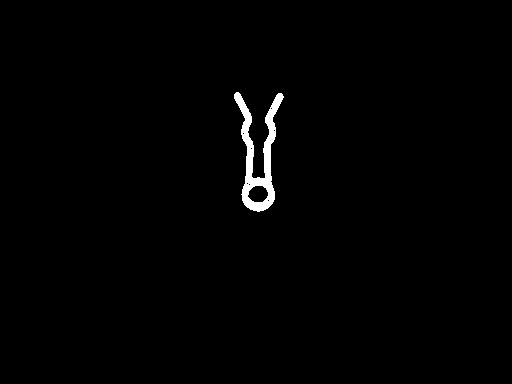

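The coil is at (496.6,-274.2) with radius 13.0 and a heading of about -18°, aligned with the tool. Going down to it.

```bash
python3 -c "
from h import *
go([496.6,-274.2,23],161.9)"
```

```text
{'t': 13.68, 'pos': array([ 498.9, -274.2,  136.3]), 'F': array([0.6, 0.1, 0.4]), 'gap': 60.0, 'h': np.float64(162.06), 'ydown': array([ 2.4e-03, -7.0e-04, -1.0e+00]), 'shift': array([  2.5, 113.3,   0.7]), 'rotvec': array([ 0.  ,  0.16, -0.14])}
```

Request:
move_arm --pt "2.5 40 0.7 0 0.1 -0.1 50" --pt "2.5 75 0.7 0 0.1 -0.1 50" --pt "2.5 90 0.7 0 0.1 -0.1 50" --pt "2.5 95 0.7 0 0.1 -0.1 50" --pt "2.5 95 0.7 0 0.1 -0.1 50"

```text
time_s: 14.3
tool_pos: [496.6, -275.3, 41.7]
ee_rot: [0.111, -0.112, -0.698, 0.698]
contact_force: [0.1, -1.0, 1.0]
finger_gap: 50.1
```

```bash
python3 -c "
from h import *
go([496.6,-274.2,23],161.9)"
```

```text
{'t': 14.3, 'pos': array([ 496.6, -275.3,   41.7]), 'F': array([ 0.1, -1. ,  1. ]), 'gap': 50.1, 'h': np.float64(161.89), 'ydown': array([ 1.2e-03, -7.0e-04, -1.0e+00]), 'shift': array([ 0.4, 18.7, -1. ]), 'rotvec': array([-0.02, -0.01, -0.08])}
```

Request:
move_arm --pt "0.4 10 -0.9 0 0 0 50" --pt "0.4 18.5 -0.9 0 0 0 50" --pt "0.4 18.5 -0.9 0 0 0 50" --pt "0.4 18.5 -0.9 0 0 0 30" --pt "0.4 18.5 -0.9 0 0 0 22" --pt "0.4 18.5 -0.9 0 0 0 20" --pt "0.4 18.5 -0.9 0 0 0 20" --pt "0.4 18.5 -0.9 0 0 0 20" --force 60

```text
time_s: 15.3
tool_pos: [496.2, -274.2, 22.9]
ee_rot: [0.111, -0.112, -0.698, 0.698]
contact_force: [-0.6, 0.2, 3.4]
finger_gap: 22.9
```

```bash
cat > clipm.py <<'E'
from h import *
import sys
def meas(name):
    s=get_state();p,D=camera('wrist');cv2.imwrite(f'pics/{name}.png',p)
    T=wcloud(D,np.zeros(3),np.array([1.,0,0,0]))
    hsv=cv2.cvtColor(p,cv2.COLOR_BGR2HSV);m=(hsv[...,1]>70)&(hsv[...,0]>12)&(hsv[...,0]<35)&(abs(T[...,1]-13)<22)&(abs(T[...,2])<40)&(T[...,0]>-110)
    P=T[m];print(len(P),P.min(0).round(1),P.max(0).round(1))
    for a in range(-85,20,8):
        q=P[(P[:,0]>a)&(P[:,0]<=a+8)]
        if len(q)>4:
            L=q[q[:,2]<0];Rr=q[q[:,2]>=0]
            print('x',a+4,'y med %.1f min %.1f'%(np.median(q[:,1]),np.percentile(q[:,1],10)),'z L %.1f R %.1f'%(np.median(L[:,2]) if len(L) else 9e9,np.median(Rr[:,2]) if len(Rr) else 9e9), 'mid %.2f'%((q[:,2].min()+q[:,2].max())/2),len(q))
    return s,p,D,P
E
python3 -c "
from clipm import *
go([496.6,-274.2,23],161.9)
meas('w8')"
```

```text
{'t': 15.3, 'pos': array([ 496.2, -274.2,   22.9]), 'F': array([-0.6,  0.2,  3.4]), 'gap': 22.9, 'h': np.float64(161.88), 'ydown': array([ 8.e-04, -4.e-04, -1.e+00]), 'shift': array([-0.4, -0.1, -0.1]), 'rotvec': array([-0.01, -0.02, -0.05])}
5939 [-76.4   0.9 -18.7] [18.  22.5 17.8]
x -73 y med 16.4 min 15.6 z L -14.8 R 14.4 mid -0.43 492
x -65 y med 16.5 min 15.5 z L -10.9 R 10.6 mid -0.39 555
x -57 y med 16.5 min 15.5 z L -8.1 R 8.0 mid -0.10 542
x -49 y med 16.5 min 15.5 z L -10.0 R 10.1 mid -0.04 472
x -41 y med 16.4 min 15.5 z L -7.5 R 7.8 mid 0.11 506
x -33 y med 16.5 min 15.5 z L -6.3 R 6.2 mid -0.16 417
x -25 y med 16.5 min 15.5 z L -6.8 R 7.1 mid 0.16 413
x -17 y med 16.3 min 15.2 z L -6.9 R 7.2 mid 0.08 434
x -9 y med 11.9 min 10.4 z L -6.4 R 6.8 mid 0.38 912
x -1 y med 11.2 min 7.2 z L -9.2 R 9.8 mid 0.35 404
x 7 y med 11.8 min 10.6 z L -4.8 R 5.3 mid 0.43 731
x 15 y med 20.5 min 11.7 z L -4.7 R 3.3 mid 0.37 61
```

View pics/w8.png

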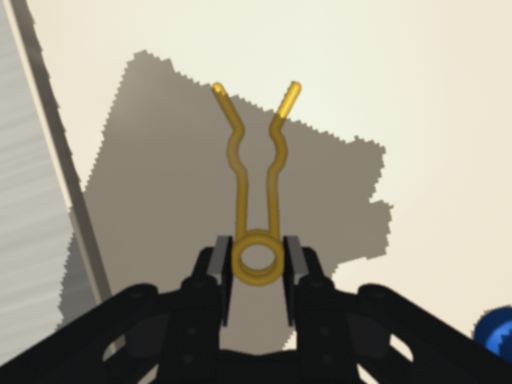

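Request:
move_arm --pt "0 -5 0 0 0 0 20" --pt "0 -20 0 0 0 0 20" --pt "0 -60 0 0 0 0 20" --pt "0 -110 0 0 0 0 20" --pt "0 -125 0 0 0 0 20" --pt "0 -125 0 0 0 0 20" --force 90

```text
time_s: 16.1
tool_pos: [496.2, -274.2, 148.6]
ee_rot: [0.111, -0.112, -0.698, 0.699]
contact_force: [0.1, -0.2, -1.1]
finger_gap: 21.6
```

```bash
python3 -c "
from clipm import *
go([545,41,150],162)
s,p,D,P=meas('w9')
t=P[(P[:,1]<13.0)&(P[:,0]>-16)];print(cv2.minEnclosingCircle(t[:,[0,2]].astype(np.float32)),np.median(t[:,1]),np.percentile(t[:,1],[10,25,75]))
"
```

```text
{'t': 16.1, 'pos': array([ 496.2, -274.2,  148.6]), 'F': array([ 0.1, -0.2, -1.1]), 'gap': 21.6, 'h': np.float64(161.88), 'ydown': array([ 0.002 , -0.0014, -1.    ]), 'shift': array([  51.7,   -1.7, -314.7]), 'rotvec': array([-0.04, -0.12, -0.14])}
5568 [-76.4   0.1 -18.4] [12.  20.3 17.4]
x -73 y med 16.9 min 15.9 z L -14.6 R 14.3 mid -0.46 492
x -65 y med 16.8 min 15.9 z L -10.8 R 10.4 mid -0.10 543
x -57 y med 16.8 min 15.8 z L -8.1 R 8.0 mid -0.05 524
x -49 y med 16.8 min 15.8 z L -9.9 R 10.1 mid -0.07 450
x -41 y med 16.7 min 15.7 z L -7.5 R 7.8 mid 0.01 476
x -33 y med 16.7 min 15.8 z L -6.3 R 6.6 mid 0.13 413
x -25 y med 16.6 min 15.8 z L -6.6 R 7.1 mid 0.15 377
x -17 y med 16.5 min 15.5 z L -6.9 R 6.9 mid 0.12 404
x -9 y med 12.0 min 10.5 z L -6.4 R 6.7 mid 0.35 870
x -1 y med 11.2 min 6.3 z L -9.1 R 9.9 mid 0.40 330
x 7 y med 11.8 min 10.7 z L -4.8 R 5.1 mid 0.40 677
x 15 y med 11.8 min 11.2 z L -1.4 R 1.3 mid 0.84 12
((-2.146381139755249, 0.07362614572048187), 14.267875671386719) 11.37646188297542 [10.20151035 10.87473002 11.92638024]
```

View pics/w9.png

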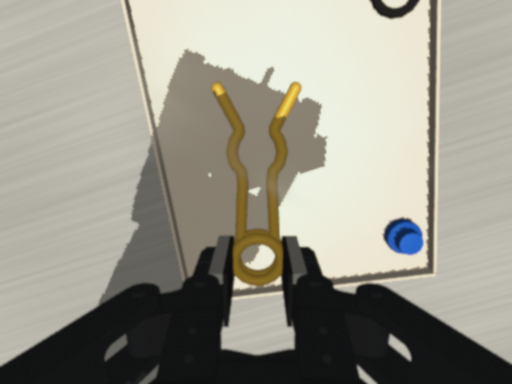

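The clip is held level: wire centre 18.35 mm below the TCP, seat ≈48.3 mm ahead, sideways within 0.2 mm. Target TCP z is ≈120.0, and the final TCP ≈(545.1, 40.7).

```bash
python3 -c "
from h import *
go([493.1,57.6,150],161.9)"
```

```text
{'t': 16.15, 'pos': array([ 495.3, -273.5,  146.7]), 'F': array([-0.9,  0.7, -0.2]), 'gap': 21.9, 'h': np.float64(161.88), 'ydown': array([-7.e-04,  8.e-04, -1.e+00]), 'shift': array([ 105.1,   -3. , -314. ]), 'rotvec': array([ 0.03, -0.02,  0.05])}
```

Request:
move_arm --pt "18 -3 -54 0 0 0 20" --pt "38 -3 -113 0 0 0 20" --pt "58 -3 -172 0 0 0 20" --pt "78 -3 -231 0 0 0 20" --pt "95 -3 -283 0 0 0 20" --pt "103 -3 -308 0 0 0 20" --pt "105 -3 -314 0 0 0 20" --pt "105 -3 -314 0 0 0 20" --pt "105 -3 -314 0 0 0 20"

```text
time_s: 17.27
tool_pos: [493.5, 56.2, 149.8]
ee_rot: [0.112, -0.111, -0.698, 0.698]
contact_force: [-0.5, -0.6, -1.1]
finger_gap: 21.7
```

```bash
python3 -c "
from h import *
go([493.1,57.6,120],161.9)"
```

```text
{'t': 17.27, 'pos': array([493.5,  56.2, 149.8]), 'F': array([-0.5, -0.6, -1.1]), 'gap': 21.7, 'h': np.float64(161.8), 'ydown': array([-1.1e-03,  1.0e-04, -1.0e+00]), 'shift': array([ 0.8, 29.8, -1.2]), 'rotvec': array([-0.02, -0.1 ,  0.06])}
```

Request:
move_arm --pt "0.5 10 -1 0 0 0 20" --pt "0.5 22 -1 0 0 0 20" --pt "0.5 29.5 -1 0 0 0 20" --pt "0.5 29.5 -1 0 0 0 20" --pt "0.5 29.5 -1 0 0 0 20" --pt "0.5 29.5 -1 0 0 0 20"

```text
time_s: 18.02
tool_pos: [493.9, 58.3, 121.4]
ee_rot: [-0.111, 0.112, 0.698, -0.698]
contact_force: [0.9, -0.2, -0.6]
finger_gap: 21.4
```

```bash
python3 -c "
from clipm import *
go([545.1,40.7,120],161.9)
s,p,D,P=meas('w10')
W=wcloud(D,s['tool_pos'],s['ee_rot']);T=wcloud(D,np.zeros(3),np.array([1.,0,0,0]))
r=np.hypot(W[...,0]-591,W[...,1]-25.7)
m=(abs(W[...,2]-93)<2)&(r<26);P=W[m];print('hubtop',m.sum(),np.median(P[:,2]),cv2.minEnclosingCircle(P[:,:2].astype(np.float32)))
hsv=cv2.cvtColor(p,cv2.COLOR_BGR2HSV)
m=(W[...,2]>108)&(W[...,2]<118)&(r<16)&(hsv[...,1]<60);P=W[m];print('top',m.sum(),np.percentile(P[:,2],[50,90]),cv2.minEnclosingCircle(P[:,:2].astype(np.float32)),cv2.minEnclosingCircle(T[m][:,[0,2]].astype(np.float32)))
go([545.1,40.7,120],161.9)
"
```

```text
{'t': 18.02, 'pos': array([493.9,  58.3, 121.4]), 'F': array([ 0.9, -0.2, -0.6]), 'gap': 21.4, 'h': np.float64(161.89), 'ydown': array([ 1.e-03,  1.e-04, -1.e+00]), 'shift': array([-54.1,   1.4,   0.8]), 'rotvec': array([ 0.02, -0.01, -0.05])}
5711 [-76.8  -0.8 -18.4] [11.8 35.  17.9]
x -73 y med 16.9 min 15.9 z L -14.7 R 14.4 mid -0.21 514
x -65 y med 16.8 min 15.8 z L -10.7 R 10.4 mid -0.00 547
x -57 y med 16.7 min 15.7 z L -8.1 R 8.0 mid 0.05 522
x -49 y med 16.8 min 15.8 z L -10.0 R 9.8 mid -0.02 475
x -41 y med 16.8 min 15.7 z L -7.5 R 7.8 mid 0.18 476
x -33 y med 16.6 min 15.8 z L -6.3 R 6.6 mid 1.27 413
x -25 y med 16.7 min 15.7 z L -6.8 R 7.1 mid 0.85 391
x -17 y med 16.7 min 15.2 z L -6.6 R 7.3 mid 0.90 431
x -9 y med 11.9 min 10.4 z L -6.4 R 6.7 mid 0.35 886
x -1 y med 11.3 min 5.7 z L -9.1 R 9.9 mid 0.60 336
x 7 y med 11.8 min 10.6 z L -4.8 R 5.2 mid 0.39 705
x 15 y med 11.9 min 11.5 z L -0.8 R 1.8 mid 0.85 15
hubtop 4739 92.80641275494948 ((590.9990234375, 25.442075729370117), 23.75984001159668)
top 1984 [111.93497315 113.7284025 ] ((590.4863891601562, 25.89669418334961), 10.981740951538086) ((-101.8759765625, 0.7782676815986633), 10.981301307678223)
{'t': 18.07, 'pos': array([493.8,  58.3, 121.4]), 'F': array([-0.2,  0.4, -0.5]), 'gap': 21.7, 'h': np.float64(161.88), 'ydown': array([ 1.e-03,  1.e-04, -1.e+00]), 'shift': array([-54.2,   1.4,   0.8]), 'rotvec': array([ 0.02, -0.02, -0.05])}
```

View pics/w10.png

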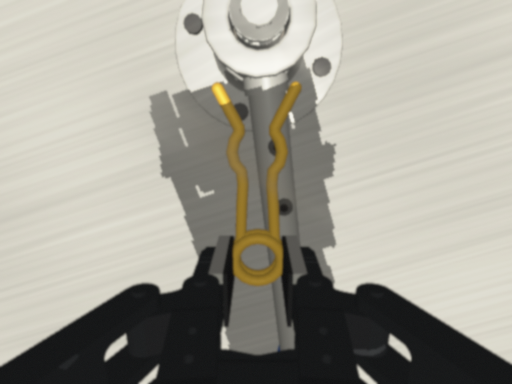

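Request:
move_arm --pt "-5 1.4 0.8 0 0 0 20" --pt "-12 1.4 0.8 0 0 0 20" --pt "-20 1.4 0.8 0 0 0 20" --pt "-20 1.4 0.8 0 0 0 20" --pt "-20 1.4 0.8 0 0 0 20"

```text
time_s: 18.7
tool_pos: [512.2, 51.3, 119.4]
ee_rot: [-0.112, 0.111, 0.698, -0.698]
contact_force: [1.1, -1.1, -0.8]
finger_gap: 21.9
```

```bash
python3 -c "
from clipm import *
go([545.1,40.7,120],161.9)
s,p,D,P=meas('w11')
W=wcloud(D,s['tool_pos'],s['ee_rot']);T=wcloud(D,np.zeros(3),np.array([1.,0,0,0]))
r=np.hypot(W[...,0]-591,W[...,1]-25.7)
m=(abs(W[...,2]-93)<2)&(r<26);P=W[m];print('hubtop',m.sum(),np.median(P[:,2]),cv2.minEnclosingCircle(P[:,:2].astype(np.float32)))
hsv=cv2.cvtColor(p,cv2.COLOR_BGR2HSV)
m=(W[...,2]>108)&(W[...,2]<118)&(r<16)&(hsv[...,1]<60);P=W[m];print('top',m.sum(),np.percentile(P[:,2],[50,90]),cv2.minEnclosingCircle(P[:,:2].astype(np.float32)),cv2.minEnclosingCircle(T[m][:,[0,2]].astype(np.float32)))
for v in range(10,95,2): print(v,np.nanmedian(W[v,256:263,2]).round(1),np.nanmedian(r[v,256:263]).round(1),end=' | ')
cv2.imwrite('pics/w11z.png',cv2.resize(p[0:110,190:330],None,fx=5,fy=5,interpolation=2))
"
```

```text
{'t': 18.7, 'pos': array([512.2,  51.3, 119.4]), 'F': array([ 1.1, -1.1, -0.8]), 'gap': 21.9, 'h': np.float64(161.87), 'ydown': array([-4.e-04,  3.e-04, -1.e+00]), 'shift': array([-34.5,  -0.6,  -0.2]), 'rotvec': array([ 0.01, -0.03,  0.03])}
5729 [-76.4  -0.8 -18.9] [24.5 34.9 17.9]
x -73 y med 17.0 min 15.9 z L -14.6 R 14.4 mid -0.53 502
x -65 y med 16.9 min 15.8 z L -10.8 R 10.4 mid -0.24 557
x -57 y med 16.8 min 15.9 z L -8.1 R 8.0 mid -0.10 516
x -49 y med 16.8 min 15.8 z L -9.9 R 9.9 mid -0.05 463
x -41 y med 16.8 min 15.7 z L -7.5 R 7.8 mid 0.00 474
x -33 y med 16.6 min 15.7 z L -6.3 R 6.6 mid 1.26 419
x -25 y med 16.6 min 15.7 z L -6.8 R 7.2 mid 0.58 401
x -17 y med 16.6 min 15.4 z L -6.9 R 7.2 mid 0.87 420
x -9 y med 11.9 min 10.4 z L -6.4 R 6.6 mid 0.32 897
x -1 y med 11.3 min 6.2 z L -9.2 R 9.8 mid 0.75 329
x 7 y med 11.9 min 10.7 z L -4.8 R 5.3 mid 0.39 730
x 15 y med 11.8 min 11.3 z L -1.2 R 1.5 mid 0.38 14
x 23 y med 33.1 min 32.6 z L 9000000000.0 R 9.6 mid 9.35 7
hubtop 6483 92.83551415462475 ((591.1988525390625, 25.486555099487305), 23.878175735473633)
top 2860 [112.05640629 113.77667322] ((590.70361328125, 25.801939010620117), 11.01034164428711) ((-82.5000991821289, -0.18777762353420258), 11.01031494140625)
10 93.1 21.3 | 12 92.6 20.6 | 14 92.8 19.9 | 16 93.1 19.1 | 18 93.4 18.3 | 20 92.9 17.7 | 22 93.0 17.0 | 24 93.2 16.2 | 26 92.7 15.5 | 28 92.7 14.8 | 30 92.4 14.1 | 32 92.6 13.3 | 34 109.5 10.0 | 36 110.1 9.1 | 38 111.2 8.3 | 40 112.2 7.5 | 42 112.8 6.7 | 44 113.4 6.0 | 46 112.7 5.5 | 48 113.7 4.8 | 50 113.3 4.3 | 52 113.7 3.4 | 54 113.2 2.9 | 56 113.7 2.3 | 58 113.3 1.7 | 60 112.8 1.3 | 62 113.3 1.1 | 64 114.0 1.3 | 66 113.9 1.7 | 68 113.8 2.3 | 70 112.6 2.9 | 72 113.4 3.5 | 74 113.6 4.2 | 76 113.3 4.9 | 78 113.2 5.5 | 80 113.4 6.2 | 82 112.8 6.8 | 84 112.0 7.6 | 86 111.7 8.3 | 88 110.9 8.9 | 90 110.4 9.6 | 92 109.8 10.4 | 94 108.9 11.1 |
```

View pics/w11z.png

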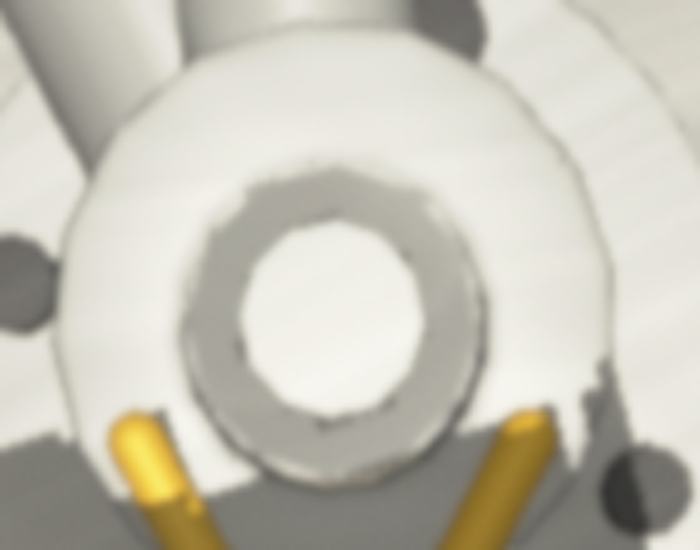

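Request:
move_arm --pt "-3 -0.6 -0.2 0 0 0 20" --pt "-6 -0.6 -0.2 0 0 0 20" --pt "-9 -0.6 -0.2 0 0 0 20" --pt "-12 -0.6 -0.2 0 0 0 20" --pt "-13 -0.6 -0.2 0 0 0 20" --pt "-13 -0.6 -0.2 0 0 0 20"

```text
time_s: 19.5
tool_pos: [524.7, 47.4, 120.1]
ee_rot: [-0.111, 0.111, 0.698, -0.698]
contact_force: [0.2, 0.7, 0.3]
finger_gap: 21.7
```

```bash
python3 -c "
from h import *
go([545.1,40.7,120],161.9)"
```

```text
{'t': 19.5, 'pos': array([524.7,  47.4, 120.1]), 'F': array([0.2, 0.7, 0.3]), 'gap': 21.7, 'h': np.float64(161.88), 'ydown': array([-1.e-04,  2.e-04, -1.e+00]), 'shift': array([-21.5,   0.1,   0.1]), 'rotvec': array([ 0.01, -0.02,  0.01])}
```

Seat is 21.5 mm short with no force; the full shank would already have been met at 24, so the legs are at groove height. I'll push on slowly.

Request:
move_arm --pt "-1 0 0 0 0 0 20" --pt "-2 0 0 0 0 0 20" --pt "-3 0 0 0 0 0 20" --pt "-4 0 0 0 0 0 20" --pt "-4 0 0 0 0 0 20"

```text
time_s: 20.12
tool_pos: [527.7, 46.4, 119.7]
ee_rot: [-0.112, 0.11, 0.698, -0.698]
contact_force: [-2.6, 0.9, 0.2]
finger_gap: 21.8
```

Request:
move_arm --pt "-1 0 0 0 0 0 20" --pt "-2 0 0 0 0 0 20" --pt "-2 0 0 0 0 0 20"

```text
time_s: 20.5
tool_pos: [528.3, 46.2, 119.0]
ee_rot: [-0.114, 0.109, 0.698, -0.698]
contact_force: [-7.4, 1.5, 0.3]
finger_gap: 21.6
```

Request:
move_arm --pt "-0.7 -0.6 0 0 0 0 20" --pt "-1.4 -0.6 0 0 0 0 20" --pt "-1.4 -0.6 0 0 0 0 20"

```text
time_s: 20.88
tool_pos: [528.5, 46.1, 119.1]
ee_rot: [-0.115, 0.108, 0.699, -0.698]
contact_force: [-8.5, 2.3, 0.7]
finger_gap: 21.7
```

```bash
python3 -c "
from h import *
go([545.1,40.7,120],161.9)"
```

```text
{'t': 20.88, 'pos': array([528.5,  46.1, 119.1]), 'F': array([-8.5,  2.3,  0.7]), 'gap': 21.7, 'h': np.float64(161.89), 'ydown': array([-0.0093,  0.0021, -1.    ]), 'shift': array([-17.4,  -1.1,  -0. ]), 'rotvec': array([-0.05, -0.01,  0.55])}
```

Request:
move_arm --pt "-1 -0.4 0 0 0 0 20" --pt "-2 -0.4 0 0 0 0 20" --pt "-2 -0.4 0 0 0 0 20"

```text
time_s: 21.25
tool_pos: [529.8, 45.7, 119.1]
ee_rot: [-0.115, 0.107, 0.699, -0.698]
contact_force: [-8.9, 2.5, 0.3]
finger_gap: 21.5
```

```bash
python3 -c "
from clipm import *
go([545.1,40.7,120],161.9)
s,p,D,P=meas('w12')
cv2.imwrite('pics/w12z.png',cv2.resize(p[0:240,170:340],None,fx=2.5,fy=2.5,interpolation=2))"
```

```text
{'t': 21.25, 'pos': array([529.8,  45.7, 119.1]), 'F': array([-8.9,  2.5,  0.3]), 'gap': 21.5, 'h': np.float64(161.89), 'ydown': array([-0.0112,  0.0026, -0.9999]), 'shift': array([-16.1,  -1.1,  -0. ]), 'rotvec': array([-0.06, -0.01,  0.65])}
5262 [-76.4  -0.7 -19.4] [25.9 34.9 18.9]
x -73 y med 15.8 min 14.8 z L -15.6 R 15.3 mid -0.26 507
x -65 y med 15.8 min 14.6 z L -12.9 R 12.6 mid -0.05 334
x -57 y med 16.0 min 14.9 z L -10.0 R 10.0 mid -0.09 232
x -49 y med 16.0 min 15.0 z L -10.4 R 10.6 mid 0.60 467
x -41 y med 16.1 min 15.2 z L -7.8 R 7.9 mid -0.01 486
x -33 y med 16.2 min 15.2 z L -6.3 R 6.6 mid 1.58 407
x -25 y med 16.3 min 15.4 z L -6.8 R 7.1 mid 0.60 401
x -17 y med 16.4 min 15.2 z L -6.5 R 7.3 mid 0.85 417
x -9 y med 11.9 min 10.3 z L -6.4 R 6.7 mid 0.44 905
x -1 y med 11.3 min 6.1 z L -9.2 R 9.8 mid 0.84 336
x 7 y med 12.0 min 10.8 z L -4.8 R 5.5 mid 0.35 734
x 15 y med 11.9 min 11.4 z L -1.2 R 3.3 mid 3.53 22
x 23 y med 31.7 min 30.2 z L 9000000000.0 R 9.2 mid 8.19 14
```

View pics/w12z.png

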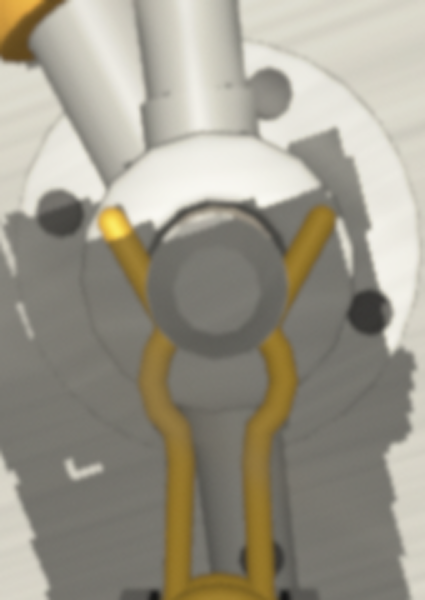

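The legs are entering the groove under the upper shank, symmetric. Push is ≈9 N.

Request:
move_arm --pt "-1 -0.2 0 0 0 0 20" --pt "-2 -0.2 0 0 0 0 20" --pt "-3 -0.2 0 0 0 0 20" --pt "-3 -0.2 0 0 0 0 20"

```text
time_s: 21.8
tool_pos: [533.4, 44.6, 119.5]
ee_rot: [-0.114, 0.108, 0.699, -0.698]
contact_force: [-4.9, 1.7, 0.1]
finger_gap: 21.9
```

Request:
move_arm --pt "-1 -0.2 0 0 0 0 20" --pt "-2 -0.2 0 0 0 0 20" --pt "-2 -0.2 0 0 0 0 20"

```text
time_s: 22.18
tool_pos: [537.5, 43.2, 120.7]
ee_rot: [-0.112, 0.11, 0.698, -0.698]
contact_force: [-3.3, -0.0, -1.5]
finger_gap: 21.9
```

```bash
python3 -c "
from h import *
go([545.1,40.7,120],161.9)"
```

```text
{'t': 22.18, 'pos': array([537.5,  43.2, 120.7]), 'F': array([-3.3, -0. , -1.5]), 'gap': 21.9, 'h': np.float64(161.89), 'ydown': array([-2.2e-03,  6.0e-04, -1.0e+00]), 'shift': array([-8. ,  0.7,  0.1]), 'rotvec': array([-0.  , -0.01,  0.13])}
```

Request:
move_arm --pt "-1.5 0.6 0 0 0 0 20" --pt "-3 0.6 0 0 0 0 20" --pt "-4.5 0.6 0 0 0 0 20" --pt "-6 0.6 0 0 0 0 20" --pt "-6 0.6 0 0 0 0 20"

```text
time_s: 22.8
tool_pos: [544.8, 40.9, 121.3]
ee_rot: [-0.111, 0.112, 0.698, -0.698]
contact_force: [-0.2, -0.9, -0.9]
finger_gap: 21.8
```

```bash
python3 -c "
from h import *
go([545.1,40.7,120],161.9)"
```

```text
{'t': 22.8, 'pos': array([544.8,  40.9, 121.3]), 'F': array([-0.2, -0.9, -0.9]), 'gap': 21.8, 'h': np.float64(161.87), 'ydown': array([ 1.8e-03, -1.0e-04, -1.0e+00]), 'shift': array([-0.4,  1.3,  0.1]), 'rotvec': array([ 0.03, -0.03, -0.1 ])}
```

Request:
move_arm --pt "-0.5 1 0 0 0 0 20" --pt "-1 1 0 0 0 0 20" --pt "-1 1 0 0 0 0 20"

```text
time_s: 23.18
tool_pos: [544.9, 40.9, 120.0]
ee_rot: [-0.111, 0.111, 0.698, -0.698]
contact_force: [-1.2, -0.0, 1.8]
finger_gap: 21.6
```

```bash
cat > chk.py <<'E'
from clipm import *
import sys
go([545.1,40.7,120],161.9)
n=sys.argv[1]
s,p,D,P=meas(n)
W=wcloud(D,s['tool_pos'],s['ee_rot']);T=wcloud(D,np.zeros(3),np.array([1.,0,0,0]))
r=np.hypot(W[...,0]-591,W[...,1]-25.7)
hsv=cv2.cvtColor(p,cv2.COLOR_BGR2HSV)
m=(abs(W[...,2]-93)<2)&(r<26)&(hsv[...,1]<60);Q=W[m];print('hubtop',np.median(Q[:,2]),cv2.minEnclosingCircle(Q[:,:2].astype(np.float32)))
m=(W[...,2]>108)&(W[...,2]<118)&(r<14)&(hsv[...,1]<60);Q=W[m];print('top',np.percentile(Q[:,2],[50,90]),cv2.minEnclosingCircle(T[m][:,[0,2]].astype(np.float32)),cv2.minEnclosingCircle(Q[:,:2].astype(np.float32)))
m=(hsv[...,1]>70)&(hsv[...,0]>12)&(hsv[...,0]<35)&(W[...,2]>95)&(W[...,2]<125)&(np.hypot(W[...,0]-570,W[...,1]-33)<75)
G=W[m];u=np.array([.9505,-.3107]);a=(G[:,:2]-[591,25.7])@u;b=(G[:,:2]-[591,25.7])@np.array([.3107,.9505])
print('clip along min/max',a.min().round(1),a.max().round(1))
for k in range(-64,36,6):
    q=(a>k)&(a<=k+6)
    if q.sum()>5: print(k+3,'ztop p90 %.1f med %.1f'%(np.percentile(G[q,2],90),np.median(G[q,2])),'lat %.1f %.1f'%(b[q].min(),b[q].max()))
cv2.imwrite(f'pics/{n}z.png',cv2.resize(p[0:300,130:380],None,fx=2,fy=2,interpolation=2))
E
python3 chk.py w13
```

```text
{'t': 23.18, 'pos': array([544.9,  40.9, 120. ]), 'F': array([-1.2, -0. ,  1.8]), 'gap': 21.6, 'h': np.float64(161.88), 'ydown': array([-3.e-04,  3.e-04, -1.e+00]), 'shift': array([-0.2, -0. ,  0.1]), 'rotvec': array([ 0.01, -0.02,  0.02])}
5045 [-76.8  -0.5 -18.1] [25.6 35.  18.1]
x -73 y med 15.3 min 14.5 z L -14.5 R 14.5 mid 0.01 529
x -65 y med 15.5 min 14.5 z L -10.7 R 10.6 mid -0.15 558
x -57 y med 15.6 min 14.3 z L -8.6 R 8.7 mid -0.12 437
x -49 y med 15.8 min 12.5 z L -11.6 R 11.8 mid -0.40 169
x -41 y med 16.0 min 14.8 z L -8.8 R 9.2 mid 0.15 133
x -33 y med 16.0 min 15.0 z L -6.3 R 6.6 mid -0.33 403
x -25 y med 16.1 min 15.2 z L -6.7 R 7.1 mid 0.12 394
x -17 y med 16.2 min 15.1 z L -6.9 R 7.2 mid 0.39 420
x -9 y med 11.8 min 10.3 z L -6.4 R 6.7 mid 0.32 897
x -1 y med 11.5 min 6.0 z L -9.2 R 9.8 mid 0.64 333
x 7 y med 12.1 min 10.9 z L -4.8 R 5.6 mid 0.35 744
x 15 y med 12.1 min 11.6 z L -1.9 R 1.5 mid 0.38 15
x 23 y med 33.5 min 32.5 z L 9000000000.0 R 7.4 mid 8.05 13
hubtop 92.79927319246559 ((591.2516479492188, 25.46189308166504), 23.8117618560791)
top [112.11419377 113.
[... 154 characters left out ...]
x -60.8 28.3
-61 ztop p90 109.1 med 108.4 lat -11.2 6.8
-55 ztop p90 109.1 med 107.8 lat -11.2 10.7
-49 ztop p90 110.3 med 108.4 lat -11.2 10.7
-43 ztop p90 113.0 med 108.6 lat -11.2 10.7
-37 ztop p90 109.5 med 107.3 lat -11.2 10.8
-31 ztop p90 104.5 med 103.6 lat -10.0 9.4
-25 ztop p90 104.8 med 104.0 lat -9.4 9.4
-19 ztop p90 104.9 med 103.9 lat -9.3 9.2
-13 ztop p90 105.0 med 104.1 lat -9.1 9.0
-7 ztop p90 105.2 med 103.8 lat -12.0 11.8
-1 ztop p90 105.8 med 104.1 lat -13.1 13.0
5 ztop p90 107.2 med 104.3 lat -12.6 12.4
11 ztop p90 105.5 med 104.4 lat -11.8 11.7
17 ztop p90 105.5 med 104.5 lat -15.0 15.2
23 ztop p90 105.5 med 104.7 lat -18.0 18.1
29 ztop p90 105.2 med 104.4 lat -18.0 18.2
```

View pics/w13z.png

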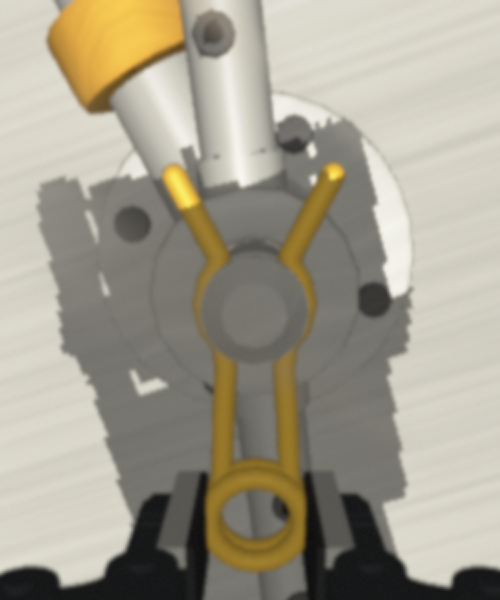

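The spindle centre now lies 48.1 mm ahead of the TCP and between the legs, with the bulges round the spindle. One small extra push to feel the rise past home.

Request:
move_arm --pt "-0.7 0.5 0 0 0 0 20" --pt "-1.4 0.5 0 0 0 0 20" --pt "-1.4 0.5 0 0 0 0 20"

```text
time_s: 23.6
tool_pos: [545.4, 40.7, 119.0]
ee_rot: [-0.112, 0.11, 0.698, -0.698]
contact_force: [-5.7, 1.8, 2.4]
finger_gap: 21.8
```

```bash
python3 chk.py w14 | grep -v "^x"
```

```text
{'t': 23.6, 'pos': array([545.4,  40.7, 119. ]), 'F': array([-5.7,  1.8,  2.4]), 'gap': 21.8, 'h': np.float64(161.88), 'ydown': array([-3.e-03,  9.e-04, -1.e+00]), 'shift': array([ 0.2, -1. ,  0.1]), 'rotvec': array([-0.  , -0.02,  0.18])}
5056 [-76.7  -0.1 -18.1] [26. 35. 18.]
hubtop 92.85765691879219 ((591.3575439453125, 25.328296661376953), 23.81575584411621)
top [112.13010482 113.69022869] ((-47.74641036987305, -0.039888013154268265), 11.118478775024414) ((590.725830078125, 25.91980743408203), 11.122039794921875)
clip along min/max -60.2 28.6
-61 ztop p90 108.0 med 107.2 lat -6.0 5.4
-55 ztop p90 108.0 med 106.7 lat -11.2 10.6
-49 ztop p90 109.3 med 107.5 lat -11.3 10.7
-43 ztop p90 112.3 med 107.8 lat -11.3 10.7
-37 ztop p90 108.7 med 106.7 lat -11.3 10.7
-31 ztop p90 103.8 med 102.9 lat -10.0 9.4
-25 ztop p90 104.1 med 103.2 lat -9.4 9.2
-19 ztop p90 104.4 med 103.5 lat -9.3 9.1
-13 ztop p90 104.4 med 103.6 lat -9.0 8.9
-7 ztop p90 107.7 med 103.4 lat -11.9 11.8
-1 ztop p90 106.5 med 103.7 lat -13.1 12.9
5 ztop p90 106.2 med 104.4 lat -12.6 12.4
11 ztop p90 105.6 med 104.5 lat -11.8 11.6
17 ztop p90 105.6 med 104.6 lat -14.9 15.2
23 ztop p90 105.8 med 104.7 lat -17.9 18.2
29 ztop p90 105.6 med 104.6 lat -17.7 18.0
```

Force rises to 6 N while the position stops, so the clip is home. Relax, then open.

Request:
move_arm --pt "0.8 -0.8 0 0 0 0 20" --pt "0.8 -0.8 0 0 0 0 20" --pt "0.8 -0.8 0 0 0 0 32" --pt "0.8 -0.8 0 0 0 0 45" --pt "0.8 -0.8 0 0 0 0 60" --pt "0.8 -0.8 0 0 0 0 60"

```text
time_s: 24.4
tool_pos: [546.0, 40.5, 120.4]
ee_rot: [-0.111, 0.112, 0.698, -0.698]
contact_force: [-0.5, 0.5, 0.6]
finger_gap: 60.0
```

Request:
move_arm --pt "0 -15 0 0 0 0 60" --pt "0 -40 0 0 0 0 60" --pt "0 -80 0 0 0 0 60" --pt "0 -100 0 0 0 0 60" --pt "0 -100 0 0 0 0 60"

```text
time_s: 25.02
tool_pos: [547.1, 40.5, 223.6]
ee_rot: [-0.109, 0.114, 0.698, -0.698]
contact_force: [0.7, 0.6, -0.5]
finger_gap: 60.1
```

```bash
sed -i 's/T\[...,1\]-13)<22/T[...,1]-113)<30/' clipm.py; python3 chk.py w15
```

```text
{'t': 25.02, 'pos': array([547.1,  40.5, 223.6]), 'F': array([ 0.7,  0.6, -0.5]), 'gap': 60.1, 'h': np.float64(161.88), 'ydown': array([ 6.4e-03, -5.0e-04, -1.0e+00]), 'shift': array([  2.6, 103.6,   0.6]), 'rotvec': array([ 0.09, -0.02, -0.36])}
1768 [-73.4 114.1 -17.3] [ 22.  142.3  18. ]
x -73 y med 116.9 min 115.8 z L -15.0 R 15.8 mid 0.37 87
x -65 y med 117.6 min 116.4 z L -12.1 R 13.2 mid 0.73 194
x -57 y med 118.7 min 117.5 z L -8.4 R 9.2 mid 0.09 183
x -49 y med 119.9 min 115.0 z L -10.6 R 11.4 mid 0.20 91
x -41 y med 121.3 min 115.6 z L -10.8 R 11.6 mid 0.78 56
x -33 y med 122.4 min 121.0 z L -6.5 R 7.4 mid 1.19 121
x -25 y med 123.5 min 122.3 z L -5.9 R 7.5 mid 0.86 147
x -17 y med 124.6 min 123.6 z L -6.0 R 7.6 mid 0.79 128
x -9 y med 123.5 min 120.6 z L -5.3 R 6.1 mid 1.01 270
x -1 y med 122.0 min 120.7 z L -8.4 R 10.3 mid 1.10 161
x 7 y med 124.0 min 122.3 z L -6.9 R 7.9 mid 1.65 231
x 15 y med 123.7 min 122.8 z L -3.1 R 3.9 mid 3.55 93
x 23 y med 138.8 min 137.4 z L 9000000000.0 R 2.9 mid 3.31 6
hubtop 92.84661307989778 ((591.3853149414062, 25.409006118774414), 23.82643
[... 175 characters left out ...]
 min/max -60.7 27.8
-61 ztop p90 100.7 med 99.9 lat -7.2 6.0
-55 ztop p90 101.0 med 99.9 lat -12.6 11.4
-49 ztop p90 101.9 med 101.0 lat -13.3 12.1
-43 ztop p90 103.0 med 102.0 lat -12.5 12.0
-37 ztop p90 103.2 med 100.3 lat -10.3 9.9
-31 ztop p90 99.7 med 98.9 lat -10.2 8.9
-25 ztop p90 100.6 med 99.6 lat -9.3 8.9
-19 ztop p90 101.7 med 100.6 lat -9.2 8.8
-13 ztop p90 102.8 med 101.6 lat -9.1 8.8
-7 ztop p90 107.8 med 102.5 lat -11.9 12.2
-1 ztop p90 108.6 med 103.5 lat -12.5 12.9
5 ztop p90 109.0 med 104.5 lat -12.5 12.1
11 ztop p90 106.3 med 105.3 lat -11.5 11.8
17 ztop p90 107.3 med 106.0 lat -14.8 15.3
23 ztop p90 108.2 med 107.0 lat -17.4 17.8
29 ztop p90 107.9 med 107.1 lat -17.4 17.7
```

View pics/w15.png

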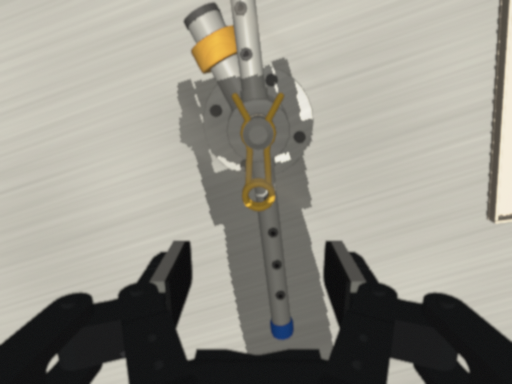

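Request:
move_arm --pt "0 -15 0 0 0 0 60" --pt "0 -30 0 0 0 0 60" --pt "0 -30 0 0 0 0 60" --pt "0 -30 0 0 0 0 60" --pt "0 -30 0 0 0 0 60" --pt "0 -30 0 0 0 0 60"

```text
time_s: 25.82
tool_pos: [545.4, 40.6, 249.6]
ee_rot: [-0.112, 0.111, 0.698, -0.698]
contact_force: [-0.1, -0.3, -0.7]
finger_gap: 60.1
```

```bash
sed -i 's/T\[...,1\]-113)<30/T[...,1]-143)<35/' clipm.py; python3 chk.py w16 | grep -v "^x"; python3 -c "
from h import *
p,D=camera('top');cv2.imwrite('pics/t16.png',p)"
```

```text
{'t': 25.82, 'pos': array([545.4,  40.6, 249.6]), 'F': array([-0.1, -0.3, -0.7]), 'gap': 60.1, 'h': np.float64(161.88), 'ydown': array([-1.e-03,  4.e-04, -1.e+00]), 'shift': array([ 1.000e-01,  1.296e+02, -0.000e+00]), 'rotvec': array([ 0.  , -0.02,  0.06])}
1509 [-109.4  139.6  -18.3] [ 18.7 170.6  17.5]
hubtop 92.82900594469018 ((591.362060546875, 25.334007263183594), 23.74635887145996)
top [112.10400136 113.74531781] ((-47.94210433959961, -0.2254130095243454), 10.948697090148926) ((590.8562622070312, 25.94551658630371), 10.948954582214355)
clip along min/max -60.6 27.6
-61 ztop p90 100.5 med 99.7 lat -7.7 6.8
-55 ztop p90 101.0 med 99.8 lat -11.9 11.9
-49 ztop p90 102.4 med 100.9 lat -12.7 11.8
-43 ztop p90 103.2 med 102.0 lat -12.6 11.9
-37 ztop p90 103.4 med 100.7 lat -10.2 9.2
-31 ztop p90 100.0 med 99.0 lat -10.1 9.2
-25 ztop p90 100.9 med 99.4 lat -9.1 9.1
-19 ztop p90 101.7 med 100.6 lat -9.1 9.0
-13 ztop p90 102.4 med 101.5 lat -9.0 8.9
-7 ztop p90 105.6 med 102.4 lat -12.1 11.9
-1 ztop p90 108.3 med 103.2 lat -12.9 12.7
5 ztop p90 109.2 med 104.8 lat -11.9 11.8
11 ztop p90 106.4 med 105.3 lat -11.7 11.6
17 ztop p90 107.2 med 106.2 lat -14.7 15.2
23 ztop p90 108.3 med 107.0 lat -17.6 18.2
29 ztop p90 108.0 med 107.1 lat -17.5 17.3
```

View pics/t16.png

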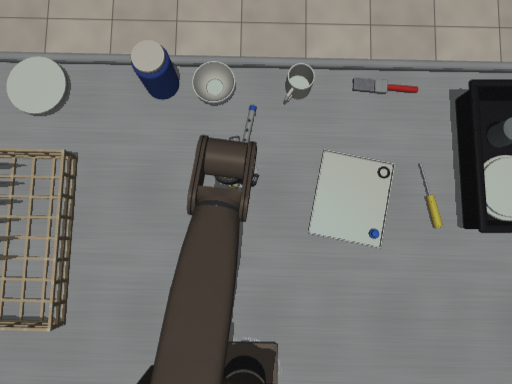

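The clip is unchanged since release: tilt ≈0.14 rad, seat within about 1 mm of the axis, hub flat on the bearing. In the top view the end plug (374,234) and gasket (384,172) are where they were. Handing in.

```bash
python3 -c "
from h import *
sign_off()"
```

```text
the job is handed in; nothing more can be done
```

The spray arm is back on the spindle and the hairpin clip is home in its groove; I handed the job in at about 26 s of the 67 s allowed. `sign_off` gave no verdict, so what follows rests on my own last checks.

- **Spray arm:** I lowered it until it just touched the bearing (about 11 N change in the force reading) and let go. The hub is centred within about 0.5 mm, and its top reads 92.8 mm against a true 94 mm. That is the same roughly 1 mm low offset seen on the other known surfaces.
- **Clip:** The groove's lower edge measured about 5 mm above the hub top. The legs met no resistance at the full shank, touched in the groove about 18 mm short, and snapped with a peak reading of about 9 N. A small extra push then rose to about 6 N with no further travel, so it was home.
- **After release:** Measured twice, about 0.8 s apart, the clip's seat was within about 1 mm of the axis and within about 0.5 mm of mid-groove height. The coil sags within the groove's play, tilting the clip about 0.14 rad against the 0.25 limit. It did not change between the two looks.
- **Two small disagreements:** The seat offset came out as 0.3 mm from the coil end and 1.0 mm from the tips. With the clip in hand the finger opening read about 22 mm for the 26 mm coil, but it did not slip.
- **Surroundings:** The gripper was clear, at a TCP height of 250 mm, with no contact force. In the top camera picture the other things looked where they were; I compared that by eye only.

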